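# Load quartz lamps into the soak fixture with sprung tongs

### The job

First push the press lever right back, away from you. Then take the sprung tongs from their cork rest and, squeezing them shut on the glass, carry every quartz lamp on the bench to the fixture and stand it upright on the floor of a copper cup, one to a cup, any cup; lower the lamps, do not drop them, and never touch a lamp with the gripper or arm. When all are loaded, lay the tongs flat across the middle of the rest, then pull the lever all the way towards you; leave everything else where it is.

Things in the scene. Friction and masses are not known exactly. Their poses are not given: they have to be found in the camera images.
- tongs: sprung steel tongs with red tip pads, 185 mm long, lying flat, 24 mm high, 0.14 kg. Origin: underside, below the middle of the handle, where to squeeze across y. x points to the tips, z up. The straight arm is rigid with this frame, its flat outer face at y = -20 mm; the other arm, on the +y side, has a red round thumb boss at x = 0. Width over both at x = 0: 55 mm open, 44 mm when holding a lamp
- tongs_tips (a point): where the axis of a held lamp lies: x = 80, y = 0, z = 12 mm of the tongs. The two tip pads are 30 mm long (x = 65 to 95), 24 mm high, 6 mm thick; the fixed pad's inner face is at y = -11 mm, the gap to the other is 44 mm open and shuts about 2 mm per 1 mm squeezed at the boss. Glass is best gripped with the pads' middle 56 mm above the lamp's foot
- tongs_arm (a joint): closing angle of the hinged arm (hinge at x = -80, y = 17 mm of the tongs): 0 sprung open, 0.137 shut on a lamp, 0.26 at most. The spring pushes back at the boss with 8 N open and 13 N when shut on a lamp; grip beyond that reaches the tips, halved: 35 N holds a lamp well. Squeezing 2 mm carries the tongs with tips still open
- rest: flat cork block, 110 x 90 x 25 mm, fixed, on which the tongs lie across its middle; origin under its centre
- rest_top (a point): centre of the top of the cork rest, 25 mm above the bench; axes as the rest's
- fixture: fixed green base plate, 130 x 330 mm, 14 mm thick, with four copper cups in a row along its y axis, 70 mm apart; a copper bar at x = 68 mm behind them, up to 84 mm high; at its +y end a lever hand press (green cheeks to 124 mm high, y = 142 to 178, x = 15 to 55 mm). Origin on the bench under the middle of the row; x points away from the robot
- press_lever (a joint): angle of the press lever: 0 is leaning back, away from the robot, 0.5 rad from upright; it grows as the lever is pulled towards the robot (-x of the fixture), to its stop at 1.1 rad. It stays where it is left; stiff by friction, 0.25 N m (about 2.5 N at the knob). It starts pulled, between 0.6 and 1.05; pulling it lowers the copper bar
- lever_knob (a point): centre of the black ball knob, 32 mm across, on the end of the press lever, 110 mm from its hinge, about 0.21 m above the bench
- lever_hinge (a point): middle of the lever's hinge, 110 mm above the bench; the hinge axis runs along the fixture's y
- cup0 (a point): centre of the inner floor of copper cup 0, 17 mm above the bench; the cup is 48 mm wide inside at the floor, flaring to 56 mm at its rim 15 mm higher. cup0 is at the -y end of the row, cup3 next to the press
- cup1 (a point): centre of the inner floor of copper cup 1, 17 mm above the bench; the cup is 48 mm wide inside at the floor, flaring to 56 mm at its rim 15 mm higher. cup0 is at the -y end of the row, cup3 next to the press
- cup2 (a point): centre of the inner floor of copper cup 2, 17 mm above the bench; the cup is 48 mm wide inside at the floor, flaring to 56 mm at its rim 15 mm higher. cup0 is at the -y end of the row, cup3 next to the press
- cup3 (a point): centre of the inner floor of copper cup 3, 17 mm above the bench; the cup is 48 mm wide inside at the floor, flaring to 56 mm at its rim 15 mm higher. cup0 is at the -y end of the row, cup3 next to the press
- lamp1: quartz lamp, 72 mm tall, 0.08 kg, standing upright: cream ceramic base 40 mm across and 22 mm high with a brass band, and on it a pale bluish-white glass capsule 22 mm across from 22 mm to 72 mm. Origin under the centre of the base, z up. To be gripped with the tongs' pads on the glass. May be absent
- lamp2: quartz lamp, 72 mm tall, 0.08 kg, standing upright: cream ceramic base 40 mm across and 22 mm high with a brass band, and on it a pale bluish-white glass capsule 22 mm across from 22 mm to 72 mm. Origin under the centre of the base, z up. To be gripped with the tongs' pads on the glass. May be absent
- lamp3: quartz lamp, 72 mm tall, 0.08 kg, standing upright: cream ceramic base 40 mm across and 22 mm high with a brass band, and on it a pale bluish-white glass capsule 22 mm across from 22 mm to 72 mm. Origin under the centre of the base, z up. To be gripped with the tongs' pads on the glass. May be absent
- lamp4: quartz lamp, 72 mm tall, 0.08 kg, standing upright: cream ceramic base 40 mm across and 22 mm high with a brass band, and on it a pale bluish-white glass capsule 22 mm across from 22 mm to 72 mm. Origin under the centre of the base, z up. To be gripped with the tongs' pads on the glass. May be absent
- frosted_bulb: frosted bulb 113 mm tall standing in a cork ring 76 mm wide (total 133 mm); origin under its centre; bystander
- c_spanner: steel C-spanner lying flat, 190 mm long, 8 mm thick; bystander
- spacer_ring: cream ceramic spacer ring lying flat, 68 mm across, 14 mm high; bystander
- spare_cup: loose spare copper cup, 60 mm across, 35 mm high, away from the fixture; bystander
- jar: amber glass jar 64 mm across, 100 mm tall; bystander

How it is judged:
By the outcome, as a careful person would: the job done as asked, in the order asked, and still so for the second after the job is handed in, with the robot touching nothing.
Of lamp1, lamp2, lamp3, lamp4 only 3 to 4 are there at a start; the rules pass over those that are not, and their reading is None.
At some moment in a run one of lamp1, lamp2, lamp3, lamp4 may be knocked a few centimetres aside while the robot is not near it.
It also fails if it takes over 208 s, if anything falls off the work surface, if the arm or the gripper's body presses on something with over 40 N, if the wrist force passes 120 N, or if a joint passes its speed limit or range.

### The arm

A 6-joint arm with a two-finger parallel gripper is mounted at the origin on the work surface. World frame = base frame: x ahead of the robot, y to its left, z up, the work surface at z = 0. Lengths are in m, angles in rad, forces in N, time in s.
With the tool pointing down it reaches from about 0.35 to 0.925 m from the base axis. Payload 6.4 kg.
Tool frame: the origin (TCP) lies at the very end of the fingers, on their centre line; the grasp point (between the pads) lies 19 mm behind it; z points along the fingers, y is the direction in which the jaws open and shut (so a half turn about z gives the same grasp; the last joint's range is limited). The gripper opens to 85 mm and grips with 20 to 120 N. Pads are 22 mm wide; open, the fingers measure 114 mm over their backs; the gripper's body (76 mm by 85 mm) begins 54 mm behind the grasp point. The pads swing forward as they close: fully open they stand 13 mm farther back than shut.
Start: joints at [1.099, 0.245, 1.558, -0, 1.339, -0.174], TCP at [0.191, 0.621, 0.231] pointing down, gripper open.
Joint ranges: [-3.13, 3.13], [-1.02, 2.26], [0.13, 2.54], [-0.95, 4.09], [0.21, 2.88], [-2.74, 2.74]. Speed limits (rad/s): [2.57, 2.57, 3.14, 3.14, 3.14, 3.14].

### API

Orientations are given as a rotation vector (axis times angle).
In Python, from station import env, vision gives the robot as it stands. The module is installed in compiled form; this text tells all that it offers.
- The arm moves only by the tool servo_tool, never from a script. Its argument "motion" is a list that holds one entry, the list of rows, each a list of 5 numbers: the finger opening in mm, from 0 to 85.4, then the shift along the tool's x, y, z in mm, then the turn about the tool's z in rad. In form: [[[jaw, dx, dy, dz, turn], ...]]. A call has 1 to 10 rows; each row is the pose to reach, as a shift and turn from the pose commanded when the call began, along the tool's axes at that moment; what a row does not reach only later rows make up. A row lasts 1/8 s, in which the tool goes at most 62.5 mm and 10.7 degrees, less where a joint would pass 70% of its speed; a pose out of reach is approached as far as the arm can. A call with a gripper value outside its range is refused whole. The fingers move at their own pace and stop on an object; "squeeze" is the grip in N (left out, the last holds). Time passes only in rows, so rows that repeat a pose let the fingers close. It gives the time, the measured TCP pose, the force and the opening at its end, in the units of the state.
- env.sense(): the state, without advancing time (a new reading comes with each control period).
- vision.get_image(name): name is "scene" or "top" or "wrist"; returns (picture, depth): 420x560x3 uint8, red, green, blue; 420x560 float32, m along the optical axis (not along the pixel's ray), 0 where there is no reading.
- vision.camera_params(name): a dict with "camera_matrix" (3x3 intrinsics, pixels), "R" (3x3) and "t" (3): a world point X has camera coordinates R X + t. Camera axes: x right, y down, z forward; pixel columns grow to the right and rows downward; lengths in m; the calibration is good to about 2 mm. A picture is of the moment at which its call begins: read the wrist's pose just before it. camera_params takes no time and is no camera call; for the wrist camera it gives the pose at the moment of the call.
- env.close_job(): hands the job in, once; it reports no verdict.
The state is a dict: "time_s": time; "joints": joint angles; "joint_vel": joint speeds; "tau": joint torques, N m; "tcp_pos": TCP position; "ee_rot": TCP orientation; "wrist_force": force on the tool from outside, world axes, zero at the start; "moment": the same for the moment, N m; "width": finger opening in m.
Only numpy, scipy, OpenCV 4.12 (cv2) and the standard library are available. Lean on these libraries where they do the work, as an engineer would, in place of code of your own. Each camera call takes 0.05 s, during which the arm holds its last target.

## Working session

There is one attempt and no reset: what is moved stays moved. The work goes in short steps, Python scripts to look and compute and a tool call to move; the robot and the scene stay as the last step left them, time stands still between calls to the robot, and variables do not carry over. Pictures are saved under pics/ and viewed, and the job is handed in when it is done.

Besides the shell and the picture viewer there is one more tool, called after "Call:" in YAML: its name, and indented under it one key for each argument. servo_tool: Moves the arm, as the interface text tells. Its arguments: {"type":"object","properties":{"motion":{"type":"array","items":{"type":"array","items":{"type":"array","items":{"type":"number"}}}},"squeeze":{"type":"number"}},"required":["motion"]}

```bash
mkdir -p pics; cat > h.py <<'E'
import numpy as np, cv2
from station import env, vision
from scipy.spatial.transform import Rotation as Ro
def shot(n,f):
    im,d=vision.get_image(n); cv2.imwrite('pics/'+f+'.png',im[:,:,::-1]); np.savez('pics/'+f+'.npz',im=im,d=d,**{k:np.array(v) for k,v in P(n).items()})
    return im,d
def P(n): return vision.camera_params(n)
def ray(p,uv):
    K,R,t=np.array(p['camera_matrix']),np.array(p['R']),np.array(p['t']).reshape(3)
    d=R.T@np.linalg.inv(K)@np.array([uv[0],uv[1],1.]); return -R.T@t,d
def onz(p,uv,z):
    c,d=ray(p,uv); return c+d*(z-c[2])/d[2]
def proj(p,X):
    K,R,t=np.array(p['camera_matrix']),np.array(p['R']),np.array(p['t']).reshape(3)
    q=K@(R@np.array(X,float)+t); return q[:2]/q[2]
def cloud(p,d):
    K,R,t=np.array(p['camera_matrix']),np.array(p['R']),np.array(p['t']).reshape(3)
    v,u=np.mgrid[:d.shape[0],:d.shape[1]]
    c=np.stack([(u-K[0,2])/K[0,0]*d,(v-K[1,2])/K[1,1]*d,d],-1)
    X=(c-t)@R; X[d==0]=np.nan; return X
def st():
    s=env.sense(); print('t',s['time_s'],'tcp',np.round(s['tcp_pos'],4),'rot',np.round(s['ee_rot'],3),'F',np.round(s['wrist_force'],1),'w',round(s['width'],4),'j',np.round(s['joints'],2))
    R=Ro.from_rotvec(s['ee_rot']).as_matrix(); return s,R
E
python3 - <<'E'
from h import *
s,R=st(); print(R.round(3))
for n in ('scene','top','wrist'):
    shot(n,n+'0'); p=P(n); print(n,np.array(p['camera_matrix']).round(1).tolist(),(-np.array(p['R']).T@np.array(p['t'])).round(3),np.array(p['R'])[2].round(2))
E
```

```text
t 0.0 tcp [0.1905 0.6209 0.2302] rot [-4.660e-01 -3.106e+00  3.000e-03] F [ 0.1 -0.   0.5] w 0.0853 j [ 1.1   0.25  1.56 -0.    1.34 -0.17]
[[-0.956  0.293 -0.001]
 [ 0.293  0.956 -0.002]
 [ 0.    -0.002 -1.   ]]
scene [[510.6, 0.0, 278.5], [0.0, 510.6, 206.0], [0.0, 0.0, 1.0]] [ 1.487 -0.248  0.997] [-0.7   0.22 -0.67]
top [[415.4, 0.0, 280.6], [0.0, 415.4, 205.9], [0.0, 0.0, 1.0]] [0.484 0.009 1.281] [ 0.09  0.02 -1.  ]
wrist [[289.5, 0.0, 284.2], [0.0, 289.5, 204.5], [0.0, 0.0, 1.0]] [0.114 0.646 0.373] [ 0.29 -0.09 -0.95]
```

View pics/scene0.png

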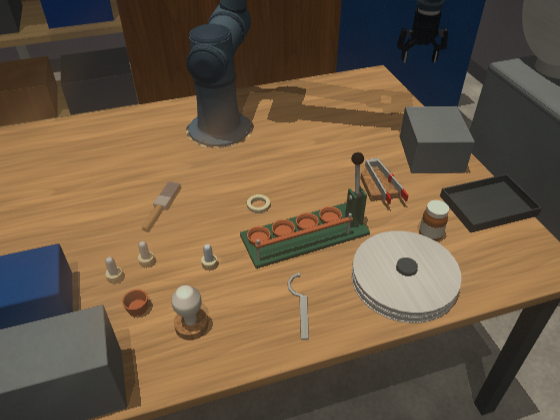

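View pics/top0.png

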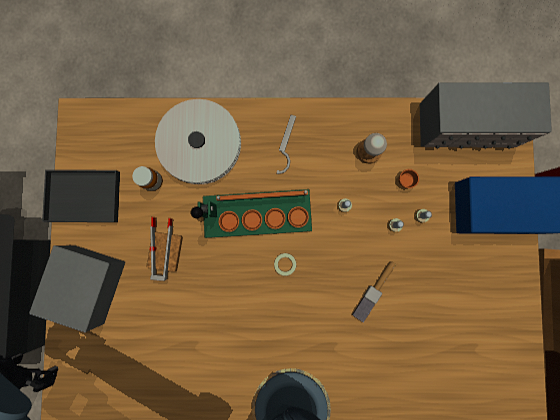

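View pics/wrist0.png

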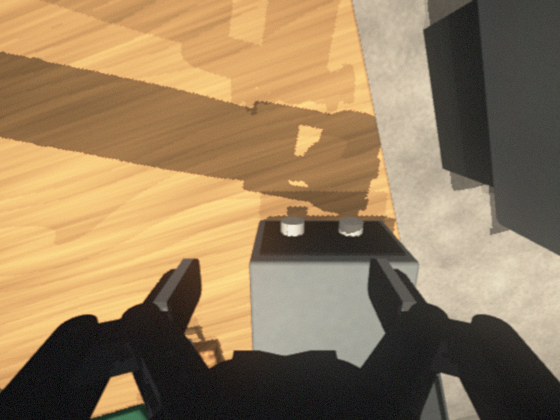

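```bash
python3 - <<'E'
import cv2
a=cv2.imread('pics/top0.png'); 
cv2.imwrite('pics/c1.png',cv2.resize(a[160:300,130:330],None,fx=4,fy=4,interpolation=cv2.INTER_CUBIC))
cv2.imwrite('pics/c2.png',cv2.resize(a[110:260,320:470],None,fx=4,fy=4,interpolation=cv2.INTER_CUBIC))
a=cv2.imread('pics/scene0.png'); 
cv2.imwrite('pics/c3.png',cv2.resize(a[140:290,230:430],None,fx=4,fy=4,interpolation=cv2.INTER_CUBIC))
E
```

```text
(no output)
```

View pics/c1.png

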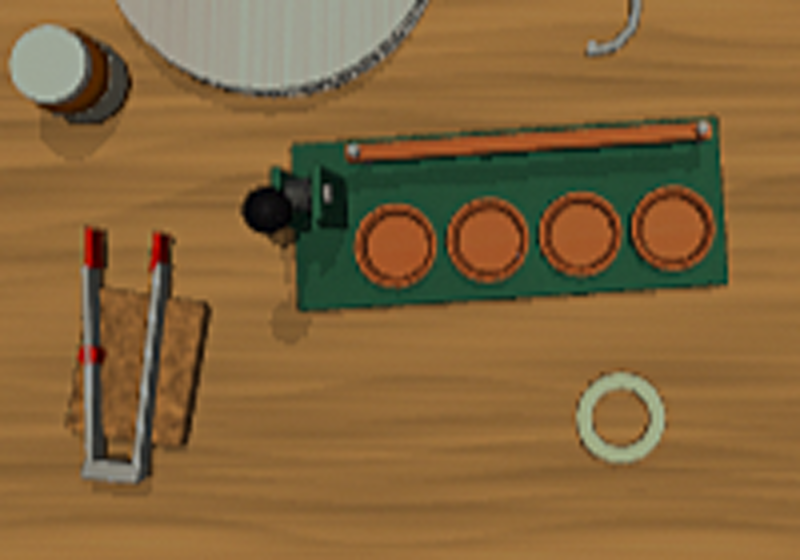

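View pics/c2.png

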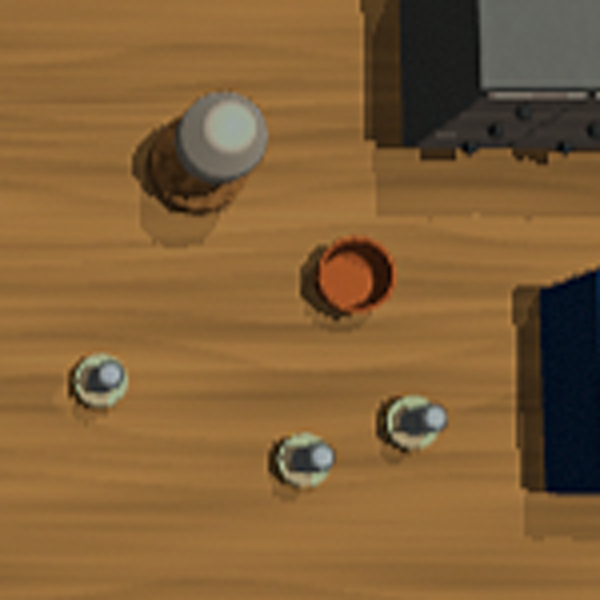

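View pics/c3.png

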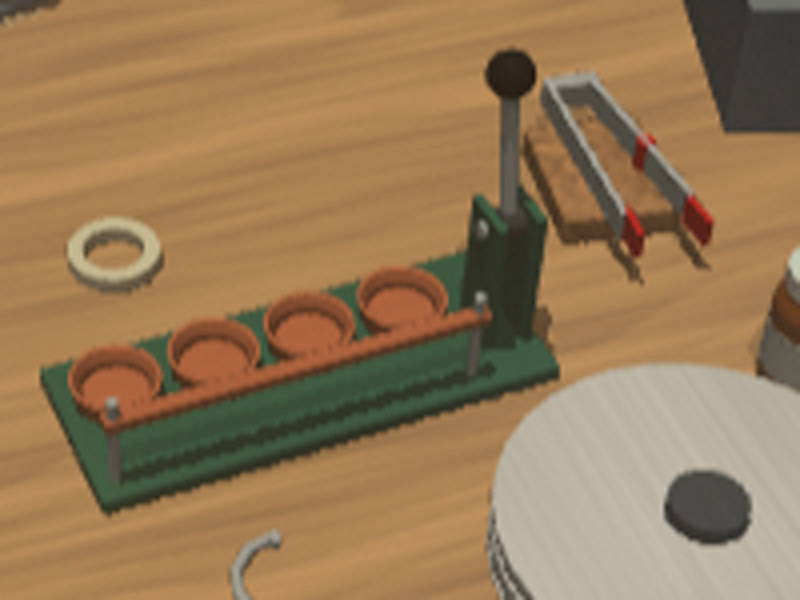

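```bash
python3 - <<'E'
from h import *
z=np.load('pics/top0.npz');p={k:z[k] for k in('camera_matrix','R','t')};im=z['im'];X=cloud(p,z['d'])
hsv=cv2.cvtColor(im,cv2.COLOR_RGB2HSV)
def comps(m,amin,name):
    n,l,s,c=cv2.connectedComponentsWithStats(m.astype(np.uint8))
    for i in range(1,n):
        if s[i,4]>=amin:
            q=X[l==i]; print(name,c[i].round(1),s[i],'med',np.nanmedian(q,0).round(3),'zmax',np.nanpercentile(q[:,2],[5,95]).round(3))
H,S,V=[hsv[...,i].astype(int) for i in range(3)]
comps((H<14)&(S>140)&(V>90),60,'copper')
comps((H>40)&(H<90)&(S>80),60,'green')
comps(((H<4)|(H>174))&(S>190)&(V>110),5,'red')
h=X[...,2]
m=(h>0.012)&(h<0.1); m[:, :320]=0; m[:190]=0; m[240:]=0; m[:,440:]=0
comps(m,10,'lamps')
mm=(h>0.16)&(h<0.25)&(X[...,0]>0.3)&(X[...,1]>0)&(X[...,1]<.4)
comps(mm,5,'knob')
mm=(h>0.035)&(h<0.06)&(X[...,1]>0.2)&(X[...,0]<.62)&(X[...,0]>.38)
comps(mm,5,'tongs')
# cups
for u in [(229,221),(252,220),(275,218),(298,217)]:
    print(onz(p,u,0.032).round(3))
z=np.load('pics/scene0.npz');p={k:z[k] for k in('camera_matrix','R','t')};im=z['im'];X=cloud(p,z['d'])
V=im.max(2)
h=X[...,2]
comps((h>0.16)&(h<0.25)&(X[...,0]>0.3)&(X[...,1]>0)&(X[...,1]<.4),5,'knobS')
m=(h>0.03)&(h<0.075)&(X[...,0]>.4)&(X[...,0]<.62)&(X[...,1]<-.1)
comps(m,5,'lampS')
E
```

```text
copper [407.4 178.6] [400 169  19  19 210] med [ 0.685 -0.355  0.008] zmax [0.002 0.037]
copper [261.5 195. ] [220 191  84   9 350] med [0.627 0.089 0.071] zmax [0.016 0.075]
copper [297.3 216.7] [288 207  21  21 307] med [ 0.566 -0.018  0.02 ] zmax [0.013 0.035]
copper [274.3 218.3] [265 208  20  21 304] med [0.561 0.052 0.02 ] zmax [0.014 0.034]
copper [228.3 221.2] [219 211  20  21 304] med [0.552 0.192 0.019] zmax [0.014 0.034]
copper [251.3 219.6] [242 210  20  20 301] med [0.556 0.122 0.02 ] zmax [0.014 0.034]
green [252.6 213.8] [ 202  189  110   49 2452] med [0.587 0.123 0.015] zmax [0.01  0.039]
red [152. 222.] [152 218   1   9   9] med [0.546 0.415 0.05 ] zmax [0.048 0.053]
red [168.5 222.6] [168 219   2   8  11] med [0.544 0.366 0.05 ] zmax [0.046 0.053]
lamps [344.6 204.5] [338 198  14  14 141] med [ 0.602 -0.159  0.025] zmax [0.017 0.072]
lamps [422.9 214.9] [416 209  16  13 162] med [ 0.573 -0.391  0.026] zmax [0.017 0.073]
lamps [395.5 224.1] [389 218  15  13 150] med [ 0.544 -0.309  0.026] zmax [0.018 0.073]
knob [196.3 211.6] [190 206  13  12 125] med [0.564 0.243 0.
[... 183 characters left out ...]
038 0.058]
tongs [159.  250.1] [149 217  23  62 472] med [0.463 0.402 0.048] zmax [0.037 0.053]
tongs [103.3 259.9] [ 68 245  53  34 125] med [0.436 0.531 0.048] zmax [0.037 0.058]
[0.552 0.188 0.032]
[0.555 0.118 0.032]
[0.561 0.049 0.032]
[ 0.565 -0.02   0.032]
knobS [357.1 162.9] [351 152  13  28 205] med [0.574 0.243 0.218] zmax [0.167 0.233]
lampS [143.1 248.6] [138 241  11  16 131] med [ 0.552 -0.313  0.056] zmax [0.034 0.074]
lampS [207.4 251.6] [203 244  10  16 127] med [ 0.611 -0.162  0.058] zmax [0.033 0.073]
lampS [ 66.3 274. ] [ 64 255   6  39 152] med [ 0.576 -0.499  0.053] zmax [0.032 0.073]
lampS [110.7 264.7] [105 257  13  17 140] med [ 0.581 -0.395  0.056] zmax [0.033 0.072]
```

Call:
servo_tool:
  motion:
    - [[0,0,0,-50,0.18],[0,-100,-60,-50,0.36],[0,-415,-266,-40,0.54],[0,-415,-266,-20,0.72],[0,-415,-266,0,0.9],[0,-415,-266,0,1.08],[0,-415,-266,0,1.26],[0,-415,-266,0,1.44],[0,-415,-266,0,1.62],[0,-415,-266,0,1.8]]
  squeeze: 30

```text
time_s: 1.4
tcp_pos: [0.511, 0.242, 0.2301]
ee_rot: [-2.732, -1.55, 0.003]
wrist_force: [-0.3, 1.1, -0.3]
width: 0.0
```

Call:
servo_tool:
  motion:
    - [[0,0,0,10,0.18],[0,0,0,20,0.36],[0,0,0,25,0.54],[0,0,0,25,0.72],[0,0,0,25,0.9],[0,0,0,25,1.03],[0,0,0,25,1.03]]

```text
time_s: 2.28
tcp_pos: [0.5092, 0.2453, 0.206]
ee_rot: [3.141, 0.024, -0.001]
wrist_force: [0.4, -0.3, 0.1]
width: 0.0002
```

```bash
python3 - <<'E'
from h import *
s,R=st(); print(R.round(3)); shot('wrist','w1');shot('scene','s1')
E
```

```text
t 2.275 tcp [0.5092 0.2453 0.206 ] rot [ 3.141e+00  2.400e-02 -1.000e-03] F [ 0.4 -0.3  0.1] w 0.0002 j [ 0.25  0.07  1.8  -0.    1.27  1.8 ]
[[ 1.     0.015 -0.001]
 [ 0.015 -1.    -0.   ]
 [-0.001  0.    -1.   ]]
```

View pics/w1.png

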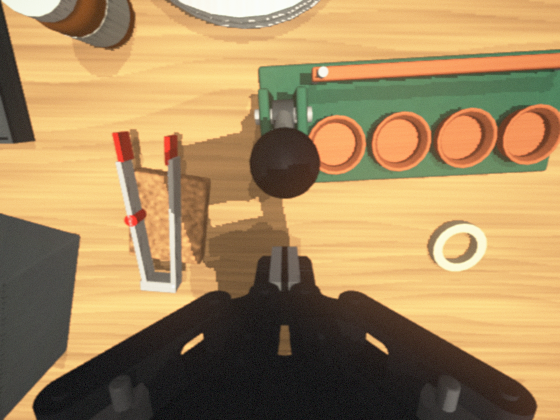

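View pics/s1.png

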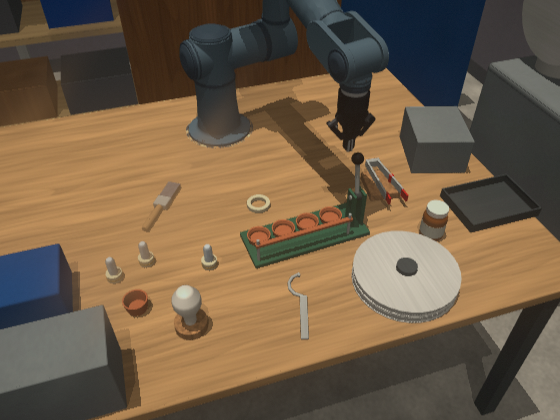

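Call:
servo_tool:
  motion:
    - [[0,15,-1,0,0],[0,30,-2,0,0],[0,42,-2,0,0],[0,54,-3,0,0],[0,66,-3,0,0],[0,78,-4,0,0],[0,86,-4,0,0],[0,92,-5,0,0]]

```text
time_s: 3.38
tcp_pos: [0.6013, 0.2514, 0.2053]
ee_rot: [3.141, 0.022, -0.003]
wrist_force: [-3.9, -0.5, -2.7]
width: -0.0001
```

Call:
servo_tool:
  motion:
    - [[0,4,0,0,0],[0,8,0,0,0],[0,8,0,0,0]]

```text
time_s: 3.75
tcp_pos: [0.6099, 0.2517, 0.2067]
ee_rot: [-3.141, -0.022, -0.002]
wrist_force: [-1.9, 0.6, -1.6]
width: -0.0
```

Call:
servo_tool:
  motion:
    - [[0,3,0,0,0],[0,5,0,0,0],[0,5,0,0,0]]

```text
time_s: 4.12
tcp_pos: [0.6117, 0.2519, 0.2065]
ee_rot: [3.14, 0.023, -0.012]
wrist_force: [-14.4, -1.4, 4.1]
width: 0.0002
```

```bash
python3 - <<'E'
from h import *
s,R=st(); shot('wrist','w2');im,d=shot('scene','s2')
X=cloud(P('scene'),d); h=X[...,2]
im=cv2.imread('pics/s2.png'); cv2.imwrite('pics/s2c.png',cv2.resize(im[130:280,280:420],None,fx=4,fy=4,interpolation=cv2.INTER_CUBIC))
E
```

```text
t 4.125 tcp [0.6117 0.2519 0.2065] rot [ 3.14   0.023 -0.012] F [-14.4  -1.4   4.1] w 0.0002 j [0.22 0.3  1.54 0.   1.31 1.78]
```

View pics/s2c.png

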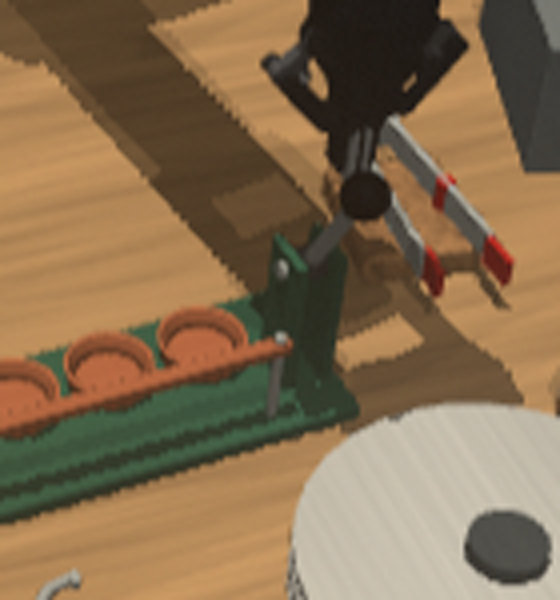

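Call:
servo_tool:
  motion:
    - [[0,-40,0,-20,0],[55,-95,-50,-20,0],[60,-130,-110,-20,0],[75,-150,-150,0,0.1],[75,-150,-150,20,0.1],[75,-150,-150,20,0.1]]

```text
time_s: 4.97
tcp_pos: [0.4618, 0.3992, 0.1847]
ee_rot: [3.137, -0.134, -0.002]
wrist_force: [-0.1, 0.0, -0.2]
width: 0.075
```

```bash
python3 - <<'E'
from h import *
s,R=st(); p=P('wrist'); im,d=shot('wrist','w3'); shot('scene','s3')
X=cloud(p,d); h=X[...,2]
m=(h>0.044)&(h<0.054)&(X[...,1]>.25)&(X[...,0]<.62)
n,l,sx,c=cv2.connectedComponentsWithStats(m.astype(np.uint8))
for i in range(1,n):
    if sx[i,4]>30: q=X[l==i]; print(sx[i],np.nanmin(q,0).round(4),np.nanmax(q,0).round(4))
E
```

```text
t 4.975 tcp [0.4618 0.3992 0.1847] rot [ 3.137e+00 -1.340e-01 -2.000e-03] F [-0.1  0.  -0.2] w 0.075 j [ 0.53  0.2   1.7  -0.    1.24  2.18]
[425  18  10  53 290] [0.5628 0.2589 0.044 ] [0.602  0.2678 0.054 ]
[ 251   83   68  184 2827] [0.3764 0.3624 0.044 ] [0.5635 0.4226 0.0517]
[ 12 198 171  74 848] [0.3854 0.5107 0.044 ] [0.4783 0.6708 0.054 ]
```

View pics/w3.png

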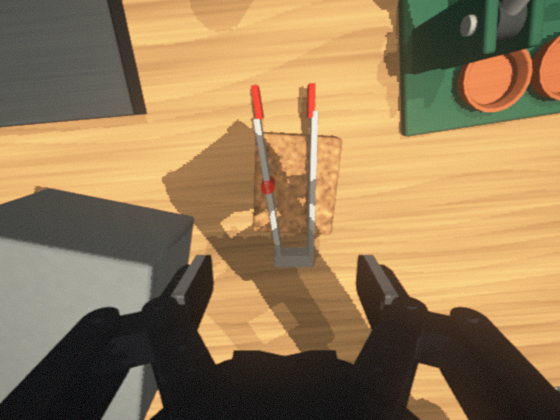

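View pics/s3.png

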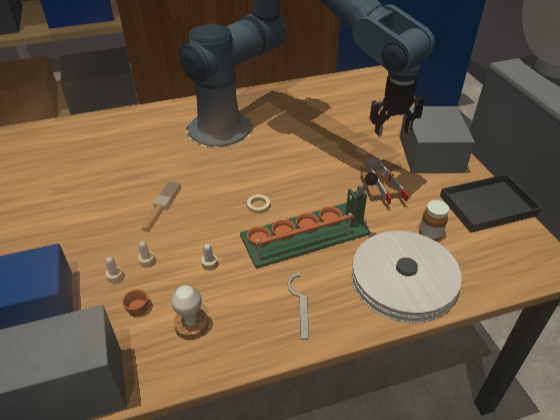

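```bash
python3 - <<'E'
from h import *
z=np.load('pics/w3.npz');p={k:z[k] for k in('camera_matrix','R','t')};im=z['im'];X=cloud(p,z['d']);h=X[...,2]
m=(h>0.044)&(h<0.054)&(X[...,1]>.35)&(X[...,1]<.43)&(X[...,0]<.57)&(X[...,0]>.375)
q=X[m]
for x in np.arange(.38,.57,.01):
    k=q[abs(q[:,0]-x)<.004]; 
    if len(k): 
        ys=np.sort(k[:,1]); print(x.round(3),ys.min().round(4),ys.max().round(4), 'fixed', ys[ys<np.median(ys) if 0 else ys<ys.min()+.012].max().round(4))
# rest top
hsv=cv2.cvtColor(im,cv2.COLOR_RGB2HSV)
m=(h>0.02)&(h<0.03)&(X[...,1]>.3)&(X[...,1]<.45)&(X[...,0]<.56)&(X[...,0]>.37)
m=cv2.morphologyEx(m.astype(np.uint8),cv2.MORPH_OPEN,np.ones((3,3)))
k=X[m>0]; print('rest z',np.median(k[:,2])); r=cv2.minAreaRect((k[:,:2]*1000).astype(np.float32)); print(r)
m=cv2.morphologyEx(m,cv2.MORPH_CLOSE,np.ones((25,25)))
c=max(cv2.findContours(m,0,2)[0],key=cv2.contourArea)
print(cv2.minAreaRect(c)); ap=cv2.approxPolyDP(c,6,True)[:,0]
for a in ap: print(a,onz(p,a,.025).round(4))
# red
H=hsv[...,0].astype(int);m=((H<5)|(H>173))&(hsv[...,1]>180)&(hsv[...,2]>90)
n,l,s,c=cv2.connectedComponentsWithStats(m.astype(np.uint8))
for i in range(1,n):
    if s[i,4]>20: print('red',c[i].round(1),s[i],onz(p,c[i],.049).round(4),np.nanmedian(X[l==i],0).round(4))
E
```

```text
0.38 0.3755 0.4181 fixed 0.3866
0.39 0.375 0.4177 fixed 0.387
0.4 0.3744 0.4151 fixed 0.38
0.41 0.3728 0.4155 fixed 0.3791
0.42 0.3723 0.4162 fixed 0.3779
0.43 0.3718 0.4165 fixed 0.3772
0.44 0.3701 0.4175 fixed 0.3765
0.45 0.3697 0.4177 fixed 0.3759
0.46 0.3691 0.4184 fixed 0.375
0.47 0.3686 0.4225 fixed 0.374
0.48 0.3671 0.42 fixed 0.3733
0.49 0.3665 0.4201 fixed 0.3726
0.5 0.366 0.4209 fixed 0.3718
0.51 0.3646 0.4214 fixed 0.3706
0.52 0.364 0.4217 fixed 0.37
0.53 0.3635 0.4222 fixed 0.3715
0.54 0.3623 0.4201 fixed 0.3714
0.55 0.3642 0.4207 fixed 0.3706
0.56 0.3639 0.4213 fixed 0.3696
rest z 0.026388056792042824
((462.4354248046875, 387.6568603515625), (90.21009063720703, 109.44036865234375), 82.03167724609375)
((296.237548828125, 183.48619079589844), (85.77601623535156, 98.60037231445312), 3.0127875804901123)
[264 133] [0.5209 0.4156 0.025 ]
[264 149] [0.5048 0.4173 0.025 ]
[255 151] [0.5036 0.4269 0.025 ]
[254 229] [0.4165 0.4383 0.025 ]
[330 234] [0.4028 0.3526 0.025 ]
[341 139] [0.5081 0.3374 0.025 ]
red [256.7 101.9] [252  85  11  34 203] [0.5505 0.4175 0.049 ] [0.5503 0.4174 0.0505]
red [310.7  99.6] [308  84   7  34 173] [0.5482 0.3684 0.049 ] [0.548  0.3687 0.0505]
red [270.8 185.9] [268 181   6  12  51] [0.4709 0.4126 0.049 ] [0.4711 0.4127 0.0505]
red [263.3 188. ] [261 183   5  10  29] [0.4695 0.4203 0.049 ] [0.4698 0.4202 0.0503]
```

Call:
servo_tool:
  motion:
    - [[75,9,2,40,0],[75,9,2,80,0],[75,9,2,115,0],[75,9,2,140,0],[75,9,2,153,0],[75,9,2,155,0],[60,9,2,155,0]]
  squeeze: 30

```text
time_s: 5.95
tcp_pos: [0.4723, 0.3972, 0.0327]
ee_rot: [-3.137, 0.136, -0.003]
wrist_force: [-0.5, 0.1, -0.8]
width: 0.0604
```

```bash
python3 - <<'E'
from h import *
s,R=st(); im,d=shot('wrist','w4'); shot('scene','s4')
im=cv2.imread('pics/s4.png'); cv2.imwrite('pics/s4c.png',cv2.resize(im[90:240,330:450],None,fx=4,fy=4,interpolation=cv2.INTER_CUBIC))
E
```

```text
t 5.95 tcp [0.4723 0.3972 0.0327] rot [-3.137e+00  1.360e-01 -3.000e-03] F [-0.5  0.1 -0.8] w 0.0604 j [ 0.52  0.42  1.74 -0.    0.98  2.17]
```

View pics/w4.png

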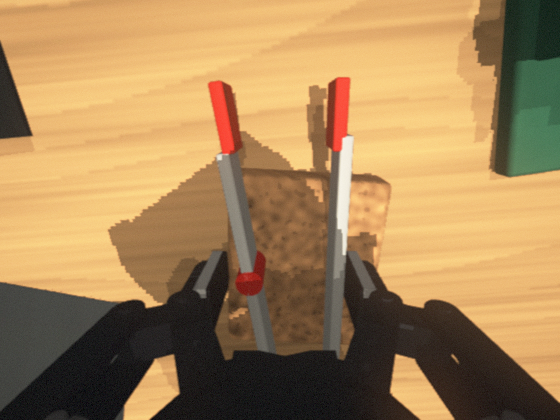

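View pics/s4c.png

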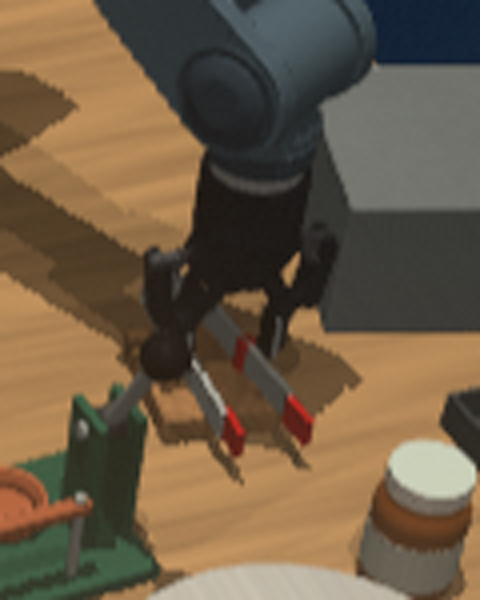

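Call:
servo_tool:
  motion:
    - [[60,-1,0,2,0],[60,-1,0,2,0],[53,-1,0,2,0],[52.5,-1,0,2,0],[52.5,-1,0,2,0],[52.5,-1,0,2,0]]

```text
time_s: 6.8
tcp_pos: [0.4703, 0.3973, 0.0298]
ee_rot: [-3.138, 0.135, -0.001]
wrist_force: [-1.0, 0.3, 5.4]
width: 0.0525
```

```bash
python3 - <<'E'
from h import *
s,R=st(); im,d=shot('wrist','w5')
E
```

```text
t 6.8 tcp [0.4703 0.3973 0.0298] rot [-3.138e+00  1.350e-01 -1.000e-03] F [-1.   0.3  5.4] w 0.0525 j [0.52 0.42 1.75 0.   0.98 2.17]
```

View pics/w5.png

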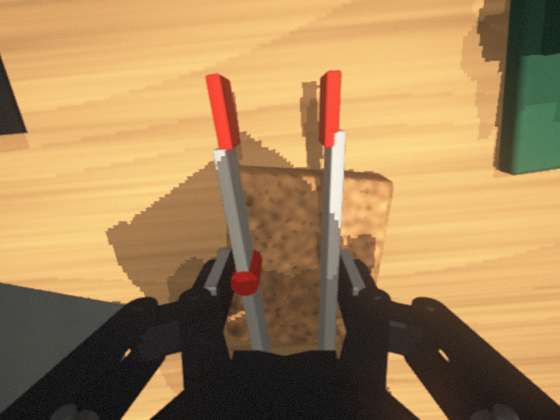

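Call:
servo_tool:
  motion:
    - [[52.5,0,0,-10,0],[52.5,0,0,-30,0],[52.5,0,0,-55,0],[52.5,0,0,-80,0],[52.5,0,0,-100,0],[52.5,0,0,-110,0]]

```text
time_s: 7.6
tcp_pos: [0.4706, 0.3973, 0.1412]
ee_rot: [-3.137, 0.135, -0.003]
wrist_force: [0.1, 0.1, -2.2]
width: 0.0527
```

```bash
python3 - <<'E'
from h import *
s,R=st(); im,d=shot('wrist','w6'); shot('scene','s6')
im=cv2.imread('pics/s6.png'); cv2.imwrite('pics/s6c.png',cv2.resize(im[50:240,310:450],None,fx=4,fy=4,interpolation=cv2.INTER_CUBIC)[:600])
E
```

```text
t 7.6 tcp [0.4706 0.3973 0.1412] rot [-3.137e+00  1.350e-01 -3.000e-03] F [ 0.1  0.1 -2.2] w 0.0527 j [ 0.52  0.26  1.71 -0.    1.17  2.17]
```

View pics/w6.png

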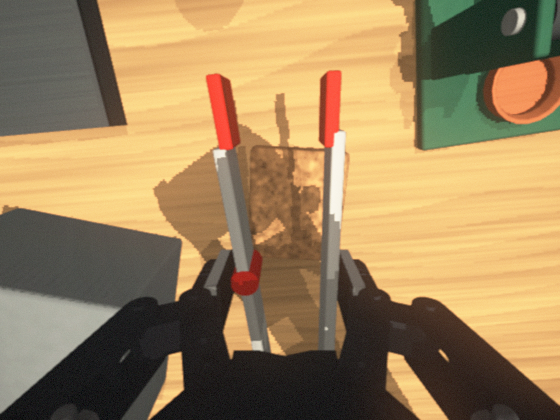

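View pics/s6c.png

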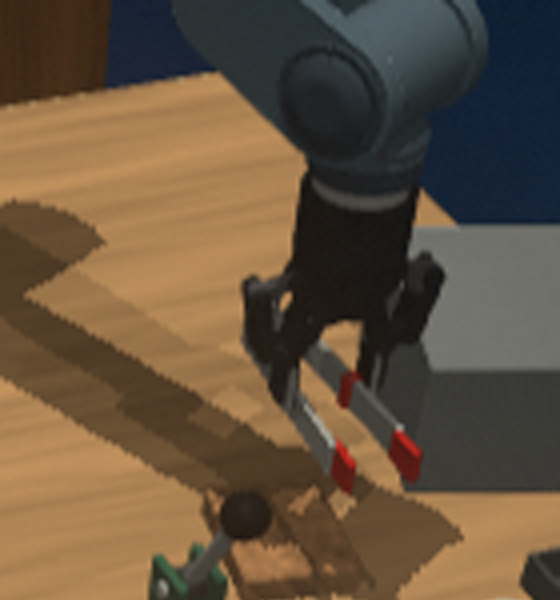

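Call:
servo_tool:
  motion:
    - [[52.5,-15,30,0,0],[52.5,-24,70,0,0],[52.5,-22,125,0,0],[52.5,-15,185,0,0],[52.5,-8,245,0,0],[52.5,0,305,0,-0.02],[52.5,10,365,0,-0.04],[52.5,35,420,0,-0.06],[52.5,60,475,0,-0.085],[52.5,85,525,0,-0.085]]

```text
time_s: 8.95
tcp_pos: [0.5092, -0.1352, 0.1383]
ee_rot: [-3.141, 0.003, 0.002]
wrist_force: [1.2, -0.5, -0.7]
width: 0.0526
```

Call:
servo_tool:
  motion:
    - [[52.5,10,25,0,0],[52.5,10,35,0,0],[52.5,10,35,0,0]]

```text
time_s: 9.32
tcp_pos: [0.5187, -0.1679, 0.1384]
ee_rot: [-3.14, 0.003, 0.003]
wrist_force: [-0.0, 0.3, -1.4]
width: 0.0527
```

```bash
python3 - <<'E'
from h import *
s,R=st(); im,d=shot('wrist','w7'); shot('top','t7')
im=cv2.imread('pics/t7.png'); cv2.imwrite('pics/t7c.png',cv2.resize(im[110:260,300:470],None,fx=4,fy=4,interpolation=cv2.INTER_CUBIC)[:600])
E
```

```text
t 9.325 tcp [ 0.5187 -0.1679  0.1384] rot [-3.14e+00  3.00e-03  3.00e-03] F [-0.   0.3 -1.4] w 0.0527 j [-0.52  0.11  1.9   0.    1.14  1.05]
```

View pics/w7.png

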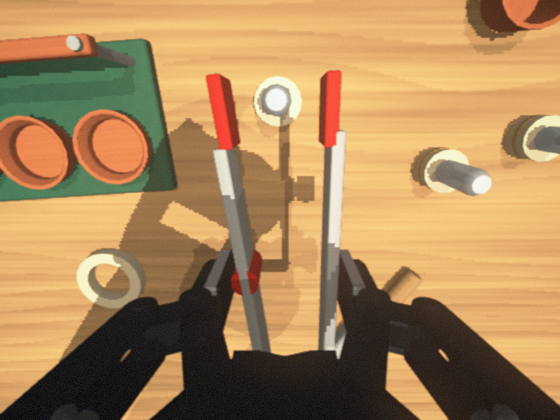

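View pics/t7c.png

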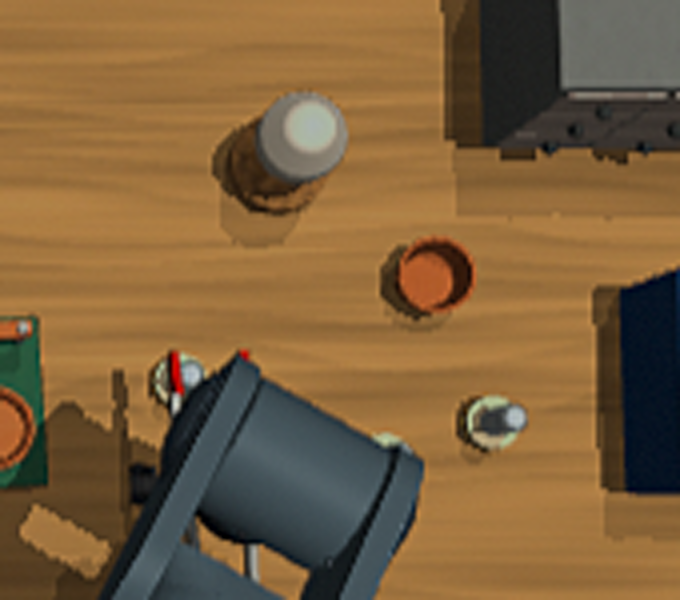

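```bash
cat >> h.py <<'E'
def tips(p,im,d,s):
    """red pads in tool frame via depth"""
    X=cloud(p,d); R=Ro.from_rotvec(s['ee_rot']).as_matrix(); T=(X-np.array(s['tcp_pos']))@R
    hsv=cv2.cvtColor(im,cv2.COLOR_RGB2HSV);H=hsv[...,0].astype(int)
    m=((H<5)|(H>173))&(hsv[...,1]>180)&(hsv[...,2]>90)&(T[...,0]>.05)&(abs(T[...,1])<.06)&(T[...,2]<.02)
    n,l,st_,c=cv2.connectedComponentsWithStats(m.astype(np.uint8))
    for i in range(1,n):
        if st_[i,4]>100:
            q=T[l==i]*1000; top=q[q[:,2]<np.percentile(q[:,2],50)+2]
            print('pad tool x',np.nanpercentile(top[:,0],[2,98]).round(1),'y',np.nanpercentile(top[:,1],[2,98]).round(1),'z',np.nanpercentile(q[:,2],[2,50,98]).round(1))
E
python3 - <<'E'
from h import *
s=env.sense(); z=np.load('pics/w7.npz');p={k:z[k] for k in('camera_matrix','R','t')}
tips(p,z['im'],z['d'],s)
X=cloud(p,z['d']);R=Ro.from_rotvec(s['ee_rot']).as_matrix()
for uv in [(277,99),(482,182)]:
    w=onz(p,uv,.072); print(uv,w.round(4),'tool',((w-s['tcp_pos'])@R*1000).round(1),X[uv[1],uv[0]].round(4))
h=X[...,2]
# base tops: z 15..26mm
m=(h>.015)&(h<.028)&(X[...,1]<-.1)
n,l,stt,c=cv2.connectedComponentsWithStats(m.astype(np.uint8))
for i in range(1,n):
    if stt[i,4]>150:
        pts=onz
        cc=max(cv2.findContours((l==i).astype(np.uint8),0,1)[0],key=cv2.contourArea)[:,0]
        w=np.array([onz(p,u,.022)[:2] for u in cc]); (cx,cy),r=cv2.minEnclosingCircle((w*1000).astype(np.float32)); print('base',stt[i],round(cx,1),round(cy,1),round(r,1))
for uv in [(112,147),(33,152)]: print('cup',onz(p,uv,.032))
E
```

```text
pad tool x [64.8 92.5] y [15.8 20.8] z [-20.4 -19.  -17.7]
pad tool x [63.5 91. ] y [-30.9 -23.5] z [-20.3 -18.9 -15.3]
(277, 99) [ 0.6043 -0.1612  0.072 ] tool [85.6 -5.8 66.6] [ 0.6044 -0.1612  0.0707]
(482, 182) [ 0.5465 -0.3128  0.072 ] tool [ 27.8 145.8  66.6] [ 0.5463 -0.3132  0.0714]
base [487   0  35  32 336] 667.2 -337.0 18.6
base [529   0  31  24 285] 669.6 -367.1 12.2
base [ 255   76   47   51 1052] 604.0 -160.7 19.9
base [ 517  115   43   47 1213] 572.6 -391.8 22.4
base [ 421  148   48   45 1001] 545.4 -311.2 21.4
base [390 273  32  30 484] 421.1 -291.6 18.7
cup [ 0.56737729 -0.01972857  0.032     ]
cup [0.56317269 0.04855993 0.032     ]
```

Call:
servo_tool:
  motion:
    - [[52.5,6.5,-6.5,0,0],[52.5,6.5,-6.5,20,0],[52.5,6.5,-6.5,40,0],[52.5,6.5,-6.5,60,0],[52.5,6.5,-6.5,75,0],[52.5,6.5,-6.5,85,0],[52.5,6.5,-6.5,89,0],[52.5,6.5,-6.5,89,0]]

```text
time_s: 10.42
tcp_pos: [0.5262, -0.1619, 0.0505]
ee_rot: [3.141, -0.002, 0.0]
wrist_force: [0.0, 1.2, -1.1]
width: 0.0527
```

```bash
python3 - <<'E'
from h import *
s,R=st(); im,d=shot('wrist','w8'); tips(P('wrist'),im,d,s); 
E
```

```text
t 10.425 tcp [ 0.5262 -0.1619  0.0505] rot [ 3.141e+00 -2.000e-03  0.000e+00] F [ 0.   1.2 -1.1] w 0.0527 j [-0.5   0.26  1.91  0.    0.97  1.07]
pad tool x [65.1 92.6] y [15.6 20.6] z [-20.9 -19.6 -18.1]
pad tool x [63.9 91.2] y [-31.  -23.7] z [-20.8 -19.4 -18. ]
```

View pics/w8.png

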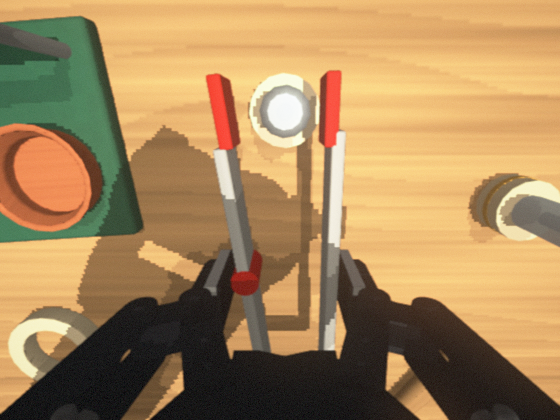

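Call:
servo_tool:
  motion:
    - [[50,0,0,0,0],[48,0,0,0,0],[46,0,0,0,0],[44,0,0,0,0],[42,0,0,0,0],[38,0,0,0,0],[38,0,0,0,0]]
  squeeze: 38

```text
time_s: 11.35
tcp_pos: [0.5261, -0.162, 0.0504]
ee_rot: [3.141, -0.002, 0.0]
wrist_force: [0.0, -1.2, -1.2]
width: 0.0423
```

```bash
python3 - <<'E'
from h import *
s,R=st(); im,d=shot('wrist','w9'); tips(P('wrist'),im,d,s); 
E
```

```text
t 11.35 tcp [ 0.5261 -0.162   0.0504] rot [ 3.141e+00 -2.000e-03  0.000e+00] F [ 0.  -1.2 -1.2] w 0.0423 j [-0.5   0.26  1.91 -0.    0.97  1.07]
pad tool x [64.7 91.9] y [ 8.3 13.4] z [-19.6 -18.2 -16.9]
pad tool x [63.4 90.9] y [-19.2 -13.6] z [-19.4 -18.1 -16.7]
```

View pics/w9.png

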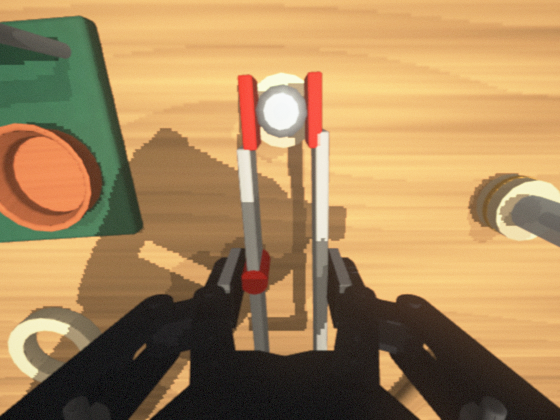

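Call:
servo_tool:
  motion:
    - [[38,0,0,-8,0],[38,0,0,-25,0],[38,0,0,-45,0],[38,0,0,-70,0],[38,-10,-40,-80,0],[38,-20,-90,-80,0],[38,-30,-140,-80,0],[38,-40,-190,-80,0],[38,-46,-240,-80,0],[38,-46,-279,-80,0]]

```text
time_s: 12.65
tcp_pos: [0.4798, 0.1191, 0.1315]
ee_rot: [-3.141, 0.0, -0.002]
wrist_force: [0.9, -0.8, -1.9]
width: 0.0425
```

Call:
servo_tool:
  motion:
    - [[38,0,0,0,0],[38,0,0,0,0]]

```text
time_s: 12.9
tcp_pos: [0.4805, 0.117, 0.131]
ee_rot: [3.141, -0.001, 0.001]
wrist_force: [0.9, 0.4, -1.9]
width: 0.0425
```

```bash
python3 - <<'E'
from h import *
s,R=st(); im,d=shot('wrist','w10'); shot('top','t10');shot('scene','s10'); tips(P('wrist'),im,d,s); 
im=cv2.imread('pics/s10.png'); cv2.imwrite('pics/s10c.png',cv2.resize(im[120:270,230:400],None,fx=4,fy=4,interpolation=cv2.INTER_CUBIC)[:600])
E
```

```text
t 12.9 tcp [0.4805 0.117  0.131 ] rot [ 3.141e+00 -1.000e-03  1.000e-03] F [ 0.9  0.4 -1.9] w 0.0425 j [ 0.01 -0.    2.03 -0.    1.12  1.58]
pad tool x [64.6 92.5] y [ 9.  14.4] z [-17.  -15.7 -14.3]
pad tool x [63.7 91.2] y [-18.5 -12.8] z [-17.  -15.6 -14.2]
```

View pics/w10.png

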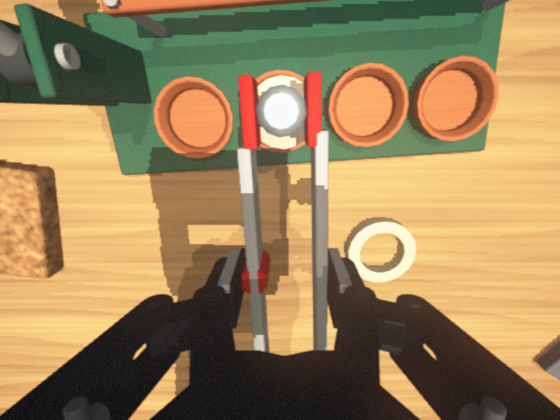

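View pics/s10c.png

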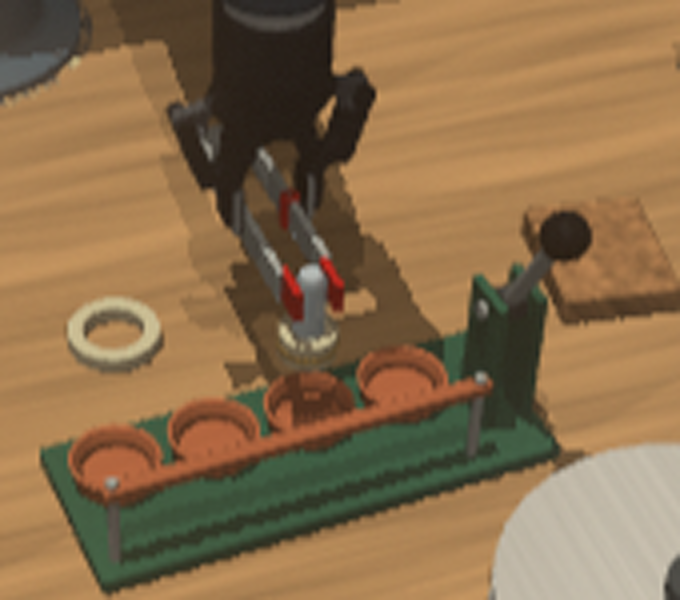

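```bash
cat >> h.py <<'E'
def cups(p,im,ids=None):
    hsv=cv2.cvtColor(im,cv2.COLOR_RGB2HSV);H,S,V=[hsv[...,i].astype(int) for i in range(3)]
    m=((H>=5)&(H<15)&(S>140)&(V>60)).astype(np.uint8)
    out=[]
    for c in cv2.findContours(m,0,1)[0]:
        if cv2.contourArea(c)<1500: continue
        w=np.array([onz(p,u,.032)[:2] for u in c[:,0]]).astype(np.float32)*1000
        (cx,cy),r=cv2.minEnclosingCircle(w); 
        if 24<r<36: print('cup',round(cx,1),round(cy,1),round(r,1), cv2.boundingRect(c)); out.append((cx,cy))
    return out
E
python3 - <<'E'
from h import *
s=env.sense(); z=np.load('pics/w10.npz');p={k:z[k] for k in('camera_matrix','R','t')}
cups(p,z['im'])
X=cloud(p,z['d']); print('lamp top',X[105:115,278:288].reshape(-1,3).mean(0).round(4)); h=X[...,2]
m=(h>.085)&(h<.108)&(abs(X[...,1]-.117)<.03)&(X[...,0]>.53)
q=X[m]; print('base',len(q),np.percentile(q,[2,50,98],axis=0).round(4))
for n in ['t10']:
    z=np.load('pics/t10.npz');p={k:z[k] for k in('camera_matrix','R','t')};cups(p,z['im'])
E
```

```text
cup 552.5 190.6 31.4 (154, 77, 79, 81)
cup 562.2 51.0 31.9 (328, 63, 82, 84)
cup 567.4 -16.8 33.1 (413, 56, 86, 85)
lamp top [nan nan nan]
base 1032 [[0.5386 0.1067 0.0993]
 [0.5476 0.1184 0.1008]
 [0.5764 0.1312 0.1023]]
```

```bash
cat >> h.py <<'E'
def rims(X,guess):
    from scipy.optimize import least_squares
    for g in guess:
        m=(X[...,2]>.0295)&(X[...,2]<.0345)&(np.hypot(X[...,0]-g[0],X[...,1]-g[1])<.038)
        q=X[m][:,:2]
        if len(q)<40: print('few',g,len(q)); continue
        f=least_squares(lambda a:np.hypot(q[:,0]-a[0],q[:,1]-a[1])-a[2],[g[0],g[1],.029],loss='soft_l1',f_scale=.001)
        print('rim',g,len(q),f.x.round(4))
E
python3 - <<'E'
from h import *
G=[(.567,-.02),(.5625,.0486),(.558,.1185),(.553,.188)]
for n in ['w10','w7','t10','top0','s10']:
    z=np.load(f'pics/{n}.npz');p={k:z[k] for k in('camera_matrix','R','t')};print(n);rims(cloud(p,z['d']),G)
E
```

```text
w10
rim (0.567, -0.02) 1502 [ 0.5667 -0.0183  0.0291]
rim (0.5625, 0.0486) 1458 [0.562  0.0511 0.0291]
rim (0.558, 0.1185) 490 [0.5572 0.1191 0.0296]
rim (0.553, 0.188) 1362 [0.5527 0.1903 0.0291]
w7
rim (0.567, -0.02) 1200 [ 0.5668 -0.0186  0.0291]
rim (0.5625, 0.0486) 1051 [0.5619 0.0504 0.0291]
few (0.558, 0.1185) 1
few (0.553, 0.188) 0
t10
rim (0.567, -0.02) 68 [ 0.5668 -0.02    0.0286]
rim (0.5625, 0.0486) 68 [0.5626 0.0507 0.0287]
rim (0.558, 0.1185) 43 [0.5584 0.1201 0.0284]
rim (0.553, 0.188) 61 [0.5526 0.1891 0.0283]
top0
rim (0.567, -0.02) 75 [ 0.5681 -0.0195  0.0286]
rim (0.5625, 0.0486) 73 [0.5626 0.0503 0.0286]
rim (0.558, 0.1185) 74 [0.5577 0.1199 0.0289]
rim (0.553, 0.188) 71 [0.553  0.1896 0.0289]
s10
rim (0.567, -0.02) 62 [ 0.5667 -0.019   0.0289]
rim (0.5625, 0.0486) 68 [0.5631 0.0505 0.0289]
rim (0.558, 0.1185) 65 [0.5577 0.1208 0.0288]
rim (0.553, 0.188) 59 [0.554  0.1903 0.0292]
```

Call:
servo_tool:
  motion:
    - [[38,-1,-1.5,5,0],[38,-1,-1.5,18,0],[38,-1,-1.5,32,0],[38,-1,-1.5,44,0],[38,-1,-1.5,52,0],[38,-1,-1.5,56,0],[38,-1,-1.5,59,0],[38,-1,-1.5,59,0]]

```text
time_s: 14.05
tcp_pos: [0.4795, 0.1187, 0.0714]
ee_rot: [3.142, -0.002, 0.0]
wrist_force: [-0.1, -0.2, -2.1]
width: 0.0424
```

```bash
python3 - <<'E'
from h import *
s,R=st(); im,d=shot('wrist','w11'); shot('scene','s11'); tips(P('wrist'),im,d,s); 
X=cloud(P('wrist'),d);h=X[...,2]
for lo in (.03,.036,.042):
  m=(h>lo)&(h<lo+.006)&(abs(X[...,1]-.119)<.024)&(abs(X[...,0]-.558)<.024); print(lo,m.sum(), np.percentile(X[m],[3,50,97],axis=0).round(4).tolist() if m.sum()>9 else '')
im=cv2.imread('pics/s11.png'); cv2.imwrite('pics/s11c.png',cv2.resize(im[150:270,230:400],None,fx=4,fy=4,interpolation=cv2.INTER_CUBIC)[:600])
E
```

```text
t 14.05 tcp [0.4795 0.1187 0.0714] rot [ 3.142e+00 -2.000e-03  0.000e+00] F [-0.1 -0.2 -2.1] w 0.0424 j [ 0.01  0.1   2.05 -0.    0.99  1.58]
pad tool x [64.4 92.8] y [ 8.  13.8] z [-17.8 -16.5 -15.2]
pad tool x [63.7 91.3] y [-19.5 -13.6] z [-17.8 -16.5 -15.1]
0.03 298 [[0.5343, 0.0954, 0.0302], [0.5787, 0.1052, 0.0318], [0.5818, 0.1423, 0.0335]]
0.036 687 [[0.5381, 0.1093, 0.0402], [0.5693, 0.1211, 0.0414], [0.5755, 0.1333, 0.042]]
0.042 345 [[0.5377, 0.109, 0.042], [0.5433, 0.1194, 0.0424], [0.5739, 0.1332, 0.0433]]
```

View pics/w11.png

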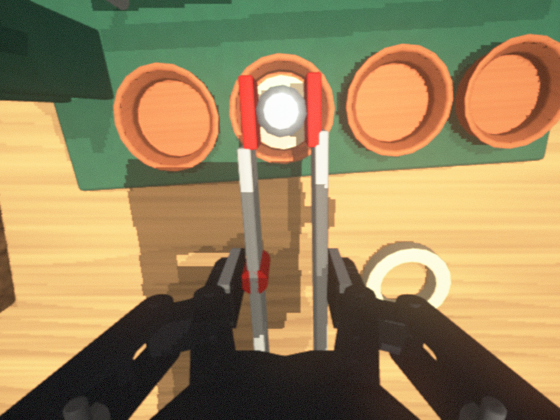

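View pics/s11c.png

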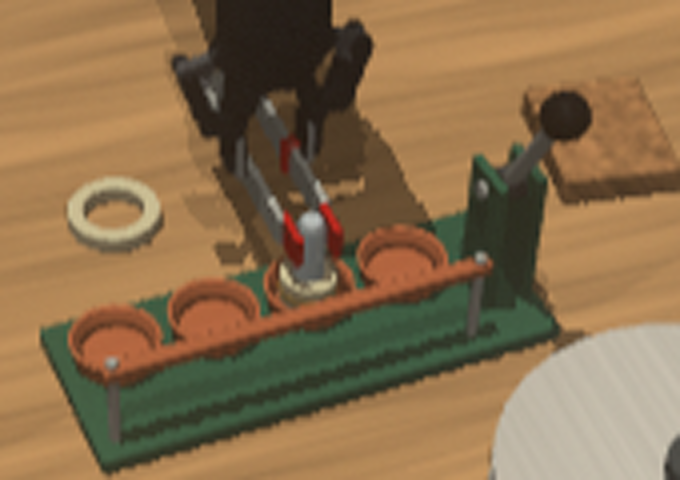

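Call:
servo_tool:
  motion:
    - [[38,0,0,1,0],[38,0,0,2,0],[38,0,0,2.5,0],[38,0,0,2.5,0]]

```text
time_s: 14.65
tcp_pos: [0.4794, 0.1187, 0.0688]
ee_rot: [3.142, -0.002, 0.0]
wrist_force: [-0.1, 0.2, -1.2]
width: 0.0425
```

Call:
servo_tool:
  motion:
    - [[38,0,0,0.8,0],[38,0,0,0.8,0],[43,0,0,0.8,0],[45,0,0,0.8,0],[48,0,0,0.8,0],[51,0,0,0.8,0],[52.5,0,0,0.8,0],[52.5,0,0,0.8,0]]

```text
time_s: 15.65
tcp_pos: [0.4793, 0.1187, 0.068]
ee_rot: [-3.142, 0.002, 0.0]
wrist_force: [-0.7, -0.3, -1.8]
width: 0.0522
```

```bash
python3 - <<'E'
from h import *
s,R=st(); im,d=shot('wrist','w12'); tips(P('wrist'),im,d,s); 
X=cloud(P('wrist'),d);h=X[...,2]
m=(h>.035)&(h<.045)&(abs(X[...,1]-.119)<.024)&(abs(X[...,0]-.558)<.024); print(m.sum(), np.percentile(X[m],[3,50,97],axis=0).round(4).tolist())
E
```

```text
t 15.65 tcp [0.4793 0.1187 0.068 ] rot [-3.142e+00  2.000e-03  0.000e+00] F [-0.7 -0.3 -1.8] w 0.0522 j [0.01 0.1  2.05 0.   0.99 1.58]
pad tool x [64.9 92.6] y [15.3 20.8] z [-20.6 -19.2 -17.8]
pad tool x [63.7 91.2] y [-31.1 -23.6] z [-20.4 -19.   -6.8]
1946 [[0.5386, 0.1027, 0.0379], [0.559, 0.1199, 0.0391], [0.575, 0.1388, 0.0403]]
```

View pics/w12.png

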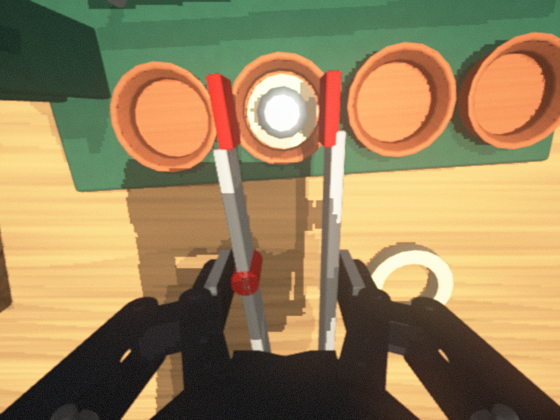

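Call:
servo_tool:
  motion:
    - [[52.5,0,0,-20,0],[52.5,0,0,-45,0],[52.5,0,0,-70,0],[52.5,-4,60,-70,0],[52.5,-6,120,-70,0],[52.5,-8,180,-70,0],[52.5,-10,240,-70,0],[52.5,-12,300,-70,0],[52.5,-13,360,-70,0],[52.5,-13,410,-70,0]]

```text
time_s: 16.95
tcp_pos: [0.4655, -0.2936, 0.1381]
ee_rot: [3.141, -0.004, 0.001]
wrist_force: [0.0, -0.4, -0.7]
width: 0.0528
```

Call:
servo_tool:
  motion:
    - [[52.5,0,20,0,0],[52.5,0,20,0,0],[52.5,0,20,0,0]]

```text
time_s: 17.32
tcp_pos: [0.4658, -0.3097, 0.1376]
ee_rot: [-3.14, -0.0, 0.001]
wrist_force: [0.1, 0.5, -1.5]
width: 0.0524
```

```bash
cat >> h.py <<'E'
def lamps(p,d,s,gy=None):
    X=cloud(p,d);h=X[...,2];R=Ro.from_rotvec(s['ee_rot']).as_matrix()
    from scipy.optimize import least_squares
    m=(h>.068)&(h<.0745)&(X[...,1]<-.08)
    n,l,stt,c=cv2.connectedComponentsWithStats(m.astype(np.uint8))
    for i in range(1,n):
        if stt[i,4]>60:
            q=X[l==i]; w=np.nanmedian(q,0); print('glass top',stt[i],w.round(4),'tool',((w-s['tcp_pos'])@R*1000).round(1))
    m=(h>.019)&(h<.025)&(X[...,1]<-.08)
    n,l,stt,c=cv2.connectedComponentsWithStats(m.astype(np.uint8))
    for i in range(1,n):
        if stt[i,4]>200:
            q=X[l==i]; (cx,cy),r=cv2.minEnclosingCircle((q[:,:2]*1000).astype(np.float32)); w=np.array([cx/1000,cy/1000,.022]); print('base',stt[i],w.round(4),'r',round(r,1),'tool',((w-s['tcp_pos'])@R*1000).round(1))
E
python3 - <<'E'
from h import *
s,R=st(); im,d=shot('wrist','w13'); shot('scene','s13'); tips(P('wrist'),im,d,s); lamps(P('wrist'),d,s)
E
```

```text
t 17.325 tcp [ 0.4658 -0.3097  0.1376] rot [-3.14e+00 -0.00e+00  1.00e-03] F [ 0.1  0.5 -1.5] w 0.0524 j [-0.79  0.14  1.86  0.    1.14  0.78]
pad tool x [65.1 92.7] y [15.3 20.3] z [-21.  -19.5 -18.1]
pad tool x [63.7 91.2] y [-31.1 -23.7] z [-20.5 -19.2 -13.6]
glass top [402  50  27  31 590] [ 0.5731 -0.3945  0.0714] tool [107.4  84.8  66. ]
glass top [279  97  26  27 511] [ 0.5446 -0.3137  0.0713] tool [78.8  4.1 66.2]
glass top [549 102  11  46 254] [ 0.5308 -0.4991  0.0703] tool [ 65.  189.5  67. ]
base [501   0  36 141 763] [ 0.5726 -0.5013  0.022 ] r 52.9 tool [106.9 191.7 115.3]
base [ 366   46   47   54 1058] [ 0.5736 -0.3959  0.022 ] r 20.2 tool [107.9  86.3 115.4]
base [ 267   85   48   50 1033] [ 0.5444 -0.3138  0.022 ] r 19.9 tool [ 78.7   4.2 115.5]
base [261 231  24  37 283] [ 0.4118 -0.2957  0.022 ] r 21.6 tool [-53.9 -13.9 115.6]
base [224 294  21  39 381] [ 0.3356 -0.2538  0.022 ] r 25.5 tool [-130.1  -55.8  115.7]
```

View pics/w13.png

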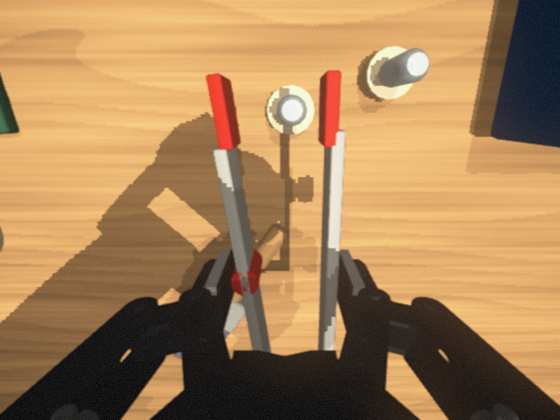

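View pics/s13.png

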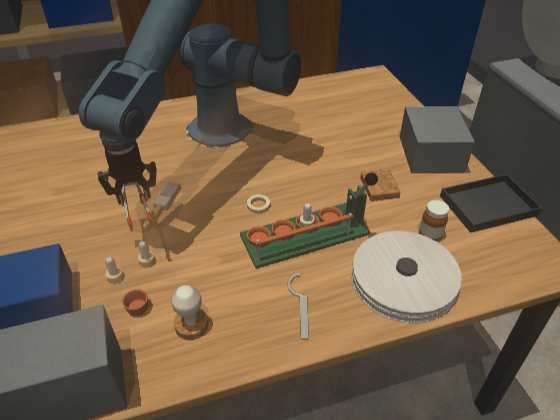

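Call:
servo_tool:
  motion:
    - [[52.5,0,4.5,0,0],[52.5,0,4.5,20,0],[52.5,0,4.5,40,0],[52.5,0,4.5,60,0],[52.5,0,4.5,76,0],[52.5,0,4.5,86,0],[52.5,0,4.5,88,0],[50,0,4.5,88,0],[48,0,4.5,88,0],[46,0,4.5,88,0]]

```text
time_s: 18.68
tcp_pos: [0.4661, -0.3161, 0.0506]
ee_rot: [3.141, -0.002, 0.001]
wrist_force: [-0.0, 0.4, -1.5]
width: 0.0461
```

Call:
servo_tool:
  motion:
    - [[44,0,0,0,0],[42,0,0,0,0],[38,0,0,0,0],[38,0,0,0,0]]

```text
time_s: 19.18
tcp_pos: [0.4659, -0.3159, 0.0501]
ee_rot: [3.141, -0.002, 0.0]
wrist_force: [-0.8, -1.0, -0.5]
width: 0.0421
```

```bash
python3 - <<'E'
from h import *
s,R=st(); im,d=shot('wrist','w14'); tips(P('wrist'),im,d,s); lamps(P('wrist'),d,s)
E
```

```text
t 19.175 tcp [ 0.4659 -0.3159  0.0501] rot [ 3.141e+00 -2.000e-03  0.000e+00] F [-0.8 -1.  -0.5] w 0.0421 j [-0.8   0.28  1.88 -0.    0.98  0.77]
pad tool x [64.7 92. ] y [ 8.2 13.4] z [-19.3 -17.9 -16.5]
pad tool x [63.4 90.9] y [-19.3 -13.6] z [-19.1 -17.8 -16.4]
glass top [ 474    3   49   54 1875] [ 0.5728 -0.3939  0.0711] tool [107.   77.8 -21. ]
glass top [307  72  22 127 849] [ 0.536  -0.3288  0.0684] tool [ 70.1  12.8 -18.3]
glass top [238  75  16  33 193] [ 0.552  -0.2993  0.0684] tool [ 86.1 -16.8 -18.3]
glass top [ 260   88   43   46 1445] [ 0.5443 -0.3134  0.0711] tool [ 78.5  -2.6 -21. ]
glass top [240 107  16  32 169] [ 0.54   -0.2996  0.0684] tool [ 74.1 -16.4 -18.3]
glass top [238 138  19  22  96] [ 0.529  -0.2985  0.0684] tool [ 63.1 -17.5 -18.3]
glass top [238 157  14  24  83] [ 0.52   -0.298   0.0684] tool [ 54.1 -18.  -18.3]
glass top [316 200  13  18  73] [ 0.5024 -0.3319  0.0684] tool [ 36.6  16.  -18.2]
glass top [317 235  12  20  91] [ 0.4834 -0.3327  0.0683] tool [ 17.5  16.8 -18.2]
glass top [225 258  19  47 182] [ 0.4754 -0.2934  0.0715] tool [  9.4 -22.5 -21.4]
glass top [321 259  24  46 232] [ 0.4717 -0.3361  0.0705] tool [  5.8  20.2 -20.4]
glass top [211 266  13   8  76] [ 0.472  -0.2826  0.0711] tool [  6.1 -33.4 -21. ]
glass top [346 266  14   8  79] [ 0.472  -0.3471  0.0714] tool [  6.1  31.2 -21.3]
base [ 397   10   72   84 2610] [ 0.5732 -0.3957  0.022 ] r 20.2 tool [107.4  79.6  28.1]
base [258  72  46  25 569] [ 0.5558 -0.3127  0.022 ] r 12.9 tool [89.9 -3.3 28.1]
base [260 123  45  24 489] [ 0.533  -0.3138  0.022 ] r 13.0 tool [67.2 -2.2 28.1]
base [233 303  19  38 296] [ 0.3985 -0.284   0.022 ] r 17.3 tool [-67.4 -31.8  28.1]
base [163 362  27  36 526] [ 0.3432 -0.2328  0.022 ] r 19.3 tool [-122.8  -83.    28.1]
```

View pics/w14.png

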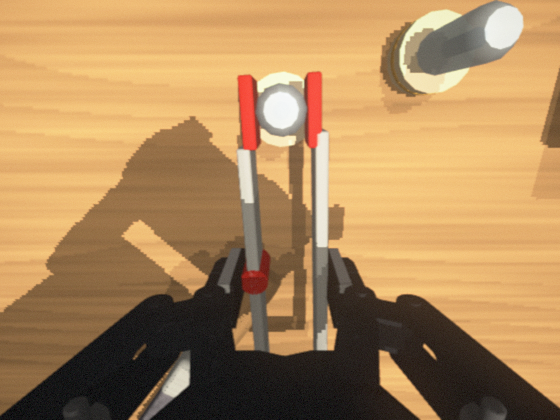

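Call:
servo_tool:
  motion:
    - [[38,0,0,-8,0],[38,0,0,-25,0],[38,0,0,-48,0],[38,0,-30,-68,0],[38,4,-80,-75,0],[38,8,-135,-75,0],[38,12,-190,-75,0],[38,16,-245,-75,0],[38,18,-300,-75,0],[38,18,-345,-75,0]]

```text
time_s: 20.48
tcp_pos: [0.4844, 0.0312, 0.1263]
ee_rot: [3.141, -0.0, 0.003]
wrist_force: [0.2, -0.3, -2.0]
width: 0.0425
```

Call:
servo_tool:
  motion:
    - [[38,0,-19.5,0,0],[38,0,-19.5,0,0],[38,0,-19.5,10,0],[38,0,-19.5,15,0],[38,0,-19.5,15,0]]

```text
time_s: 21.1
tcp_pos: [0.4837, 0.0481, 0.1091]
ee_rot: [-3.141, 0.004, 0.003]
wrist_force: [1.4, 0.5, -2.9]
width: 0.0421
```

```bash
cat >> h.py <<'E'
def cupcheck(p,d,s,g):
    X=cloud(p,d);h=X[...,2];R=Ro.from_rotvec(s['ee_rot']).as_matrix()
    rims(X,[g])
    z0=s['tcp_pos'][2]
    for lo in np.arange(.034,.1,.004):
        m=(h>lo)&(h<lo+.004)&(np.hypot(X[...,1]-g[1],X[...,0]-g[0])<.022)
        if m.sum()>100: print(round(lo,3),m.sum(),np.percentile(X[m],[2,50,98],axis=0).round(4).tolist())
E
python3 - <<'E'
from h import *
s,R=st(); im,d=shot('wrist','w15'); p=P('wrist'); tips(p,im,d,s); cupcheck(p,d,s,(.562,.0508))
E
```

```text
t 21.1 tcp [0.4837 0.0481 0.1091] rot [-3.141e+00  4.000e-03  3.000e-03] F [ 1.4  0.5 -2.9] w 0.0421 j [-0.13  0.01  2.06 -0.    1.07  1.44]
pad tool x [65.2 92.6] y [ 8.  13.5] z [-18.1 -16.7 -15.3]
pad tool x [64.  91.4] y [-19.5 -13.7] z [-18.1 -16.6 -15.2]
rim (0.562, 0.0508) 890 [0.5624 0.0515 0.0292]
0.078 1026 [[0.543, 0.0383, 0.0784], [0.5524, 0.0499, 0.0799], [0.5808, 0.0631, 0.0813]]
```

View pics/w15.png

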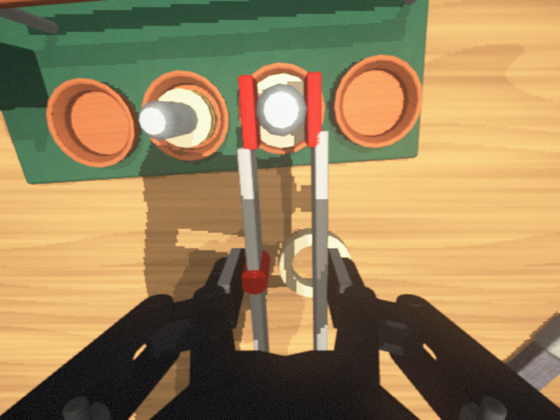

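Call:
servo_tool:
  motion:
    - [[38,0,0,12,0],[38,0,0,24,0],[38,0,0,32,0],[38,0,0,36,0],[38,0,0,38,0],[38,0,0,39,0],[38,0,0,40,0],[38,0,0,40,0]]

```text
time_s: 22.15
tcp_pos: [0.4844, 0.0487, 0.0701]
ee_rot: [3.142, -0.002, 0.0]
wrist_force: [0.5, -0.1, -2.2]
width: 0.0422
```

Call:
servo_tool:
  motion:
    - [[38,0,0,0.7,0],[38,0,0,1.3,0],[38,0,0,2,0],[38,0,0,2,0]]

```text
time_s: 22.65
tcp_pos: [0.4843, 0.0487, 0.068]
ee_rot: [3.142, -0.002, -0.0]
wrist_force: [-0.4, 1.4, -1.9]
width: 0.0426
```

```bash
python3 - <<'E'
from h import *
s,R=st(); im,d=shot('wrist','w16'); p=P('wrist'); tips(p,im,d,s); cupcheck(p,d,s,(.562,.0508))
E
```

```text
t 22.65 tcp [0.4843 0.0487 0.068 ] rot [ 3.142e+00 -2.000e-03 -0.000e+00] F [-0.4  1.4 -1.9] w 0.0426 j [-0.13  0.09  2.07 -0.    0.99  1.44]
pad tool x [64.7 92.5] y [ 8.1 13.9] z [-18.4 -17.1 -15.8]
pad tool x [63.4 91.1] y [-19.5 -13.6] z [-18.4 -17.  -15.6]
rim (0.562, 0.0508) 2134 [0.5622 0.0515 0.029 ]
0.038 1021 [[0.5435, 0.039, 0.0382], [0.5713, 0.0505, 0.0393], [0.5814, 0.0637, 0.0407]]
0.078 253 [[0.546, 0.0398, 0.0783], [0.5644, 0.0539, 0.0811], [0.5748, 0.063, 0.0819]]
0.082 2831 [[0.5475, 0.0334, 0.0823], [0.5624, 0.0491, 0.0849], [0.5761, 0.0678, 0.0859]]
0.086 1434 [[0.5516, 0.0357, 0.0861], [0.5628, 0.0511, 0.0882], [0.5704, 0.0655, 0.0897]]
```

Call:
servo_tool:
  motion:
    - [[38,0,0,0.6,0],[43,0,0,0.6,0],[45,0,0,0.6,0],[48,0,0,0.6,0],[51,0,0,0.6,0],[52.5,0,0,0.6,0],[52.5,0,0,0.6,0]]

```text
time_s: 23.58
tcp_pos: [0.4843, 0.0487, 0.0674]
ee_rot: [3.142, -0.002, 0.0]
wrist_force: [0.1, -0.2, -1.3]
width: 0.0526
```

```bash
python3 - <<'E'
from h import *
s,R=st(); im,d=shot('wrist','w17'); p=P('wrist'); tips(p,im,d,s); cupcheck(p,d,s,(.562,.0508))
E
```

```text
t 23.575 tcp [0.4843 0.0487 0.0674] rot [ 3.142e+00 -2.000e-03  0.000e+00] F [ 0.1 -0.2 -1.3] w 0.0526 j [-0.13  0.09  2.07  0.    0.98  1.44]
pad tool x [65.  92.6] y [15.3 20.8] z [-20.6 -19.2 -17.7]
pad tool x [63.6 91.2] y [-31.2 -23.7] z [-20.4 -19.1 -17.5]
rim (0.562, 0.0508) 1806 [0.5621 0.0512 0.0288]
0.038 1882 [[0.5441, 0.0325, 0.0381], [0.5639, 0.0499, 0.0391], [0.5812, 0.0695, 0.0404]]
0.078 238 [[0.5508, 0.0331, 0.0783], [0.5635, 0.0446, 0.0814], [0.5735, 0.0614, 0.082]]
0.082 842 [[0.5525, 0.0305, 0.0821], [0.5631, 0.0471, 0.0842], [0.5729, 0.0608, 0.086]]
0.086 1693 [[0.5536, 0.0296, 0.0861], [0.5627, 0.0488, 0.0878], [0.571, 0.0581, 0.0896]]
```

View pics/w17.png

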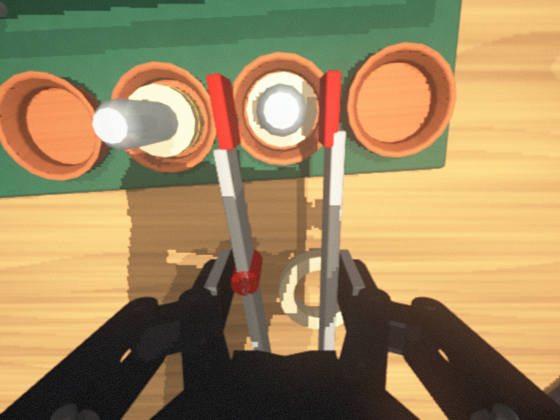

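Call:
servo_tool:
  motion:
    - [[52.5,0,0,-20,0],[52.5,0,0,-45,0],[52.5,0,0,-70,0],[52.5,1,60,-70,0],[52.5,2,120,-70,0],[52.5,4,180,-70,0],[52.5,6,240,-70,0],[52.5,8,300,-70,0],[52.5,10,360,-70,0],[52.5,10,415,-70,0]]

```text
time_s: 24.88
tcp_pos: [0.4935, -0.3685, 0.1373]
ee_rot: [-3.142, 0.003, -0.0]
wrist_force: [0.7, -0.7, -1.4]
width: 0.0525
```

Call:
servo_tool:
  motion:
    - [[52.5,0,30,0,0],[52.5,0,30,0,0],[52.5,0,30,0,0]]

```text
time_s: 25.25
tcp_pos: [0.4936, -0.3954, 0.1369]
ee_rot: [-3.14, 0.001, 0.001]
wrist_force: [-0.6, 0.1, -2.2]
width: 0.0525
```

```bash
python3 - <<'E'
from h import *
s,R=st(); im,d=shot('wrist','w18'); tips(P('wrist'),im,d,s); lamps(P('wrist'),d,s)
E
```

```text
t 25.25 tcp [ 0.4936 -0.3954  0.1369] rot [-3.14e+00  1.00e-03  1.00e-03] F [-0.6  0.1 -2.2] w 0.0525 j [-0.85  0.3   1.67  0.    1.17  0.72]
pad tool x [65.  92.6] y [14.9 20. ] z [-20.7 -19.3 -17.8]
pad tool x [63.7 91.2] y [-31.4 -24. ] z [-20.5 -19.1 -12. ]
glass top [425   0  33 184 879] [ 0.5877 -0.4987  0.0714] tool [ 94.3 103.2  65.3]
glass top [274  95  27  28 514] [ 0.5736 -0.3958  0.0712] tool [80.1  0.3 65.7]
base [400   0  24 170 486] [ 0.5868 -0.4999  0.022 ] r 65.3 tool [ 93.4 104.5 114.7]
base [ 263   84   47   50 1039] [ 0.5732 -0.3957  0.022 ] r 19.9 tool [ 79.7   0.3 114.8]
base [164 257  36  47 399] [ 0.4041 -0.2868  0.022 ] r 33.2 tool [ -89.5 -108.4  115.1]
```

View pics/w18.png

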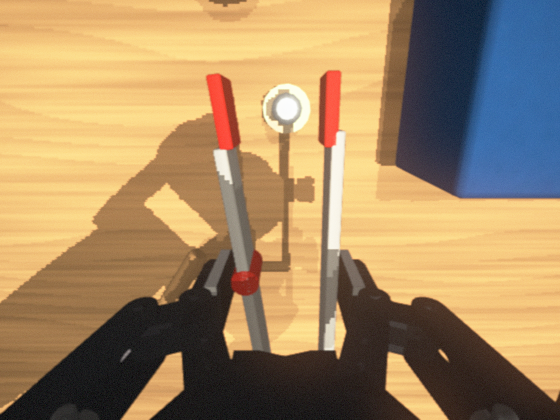

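Call:
servo_tool:
  motion:
    - [[52.5,1,1,15,0],[52.5,1,1,35,0],[52.5,1,1,55,0],[52.5,1,1,72,0],[52.5,1,1,83,0],[52.5,1,1,87,0],[52.5,1,1,87,0],[50,1,1,87,0],[48,1,1,87,0],[46,1,1,87,0]]

```text
time_s: 26.55
tcp_pos: [0.4949, -0.3975, 0.0508]
ee_rot: [3.141, -0.002, 0.001]
wrist_force: [-0.4, -0.3, -0.8]
width: 0.0463
```

Call:
servo_tool:
  motion:
    - [[44,0,0,0,0],[42,0,0,0,0],[38,0,0,0,0],[38,0,0,0,0]]

```text
time_s: 27.05
tcp_pos: [0.4948, -0.3975, 0.0505]
ee_rot: [3.141, -0.002, 0.0]
wrist_force: [-0.0, -0.9, -0.9]
width: 0.0422
```

```bash
python3 - <<'E'
from h import *
s,R=st(); im,d=shot('wrist','w19'); tips(P('wrist'),im,d,s); lamps(P('wrist'),d,s)
E
```

```text
t 27.05 tcp [ 0.4948 -0.3975  0.0505] rot [ 3.141e+00 -2.000e-03  0.000e+00] F [-0.  -0.9 -0.9] w 0.0422 j [-0.86  0.42  1.69 -0.    1.03  0.72]
pad tool x [64.4 92. ] y [ 8.2 13.4] z [-19.6 -18.2 -16.7]
pad tool x [63.4 90.9] y [-19.3 -13.6] z [-19.4 -18.  -16.6]
glass top [ 505    8   55  225 2520] [ 0.5672 -0.4989  0.0711] tool [ 72.5 101.3 -20.6]
glass top [ 307   72   38  255 2573] [ 0.5466 -0.4124  0.0687] tool [ 51.9  14.8 -18.2]
glass top [ 237   75   31  216 1883] [ 0.5528 -0.3805  0.0685] tool [ 58. -17. -18.]
glass top [ 260   87   44   47 1452] [ 0.5733 -0.395   0.0712] tool [ 78.5  -2.6 -20.6]
glass top [210 258  49  47 353] [ 0.5006 -0.375   0.0704] tool [  5.8 -22.5 -19.9]
glass top [346 266  14   8  77] [ 0.5008 -0.4285  0.0716] tool [  6.1  31.  -21. ]
base [ 449    0   42  200 1283] [ 0.5739 -0.5004  0.022 ] r 53.0 tool [ 79.3 102.8  28.6]
base [258  72  46  25 571] [ 0.5848 -0.3944  0.022 ] r 12.9 tool [90.  -3.2 28.5]
base [261 123  44  24 485] [ 0.5618 -0.3955  0.022 ] r 13.0 tool [67.  -2.1 28.5]
```

View pics/w19.png

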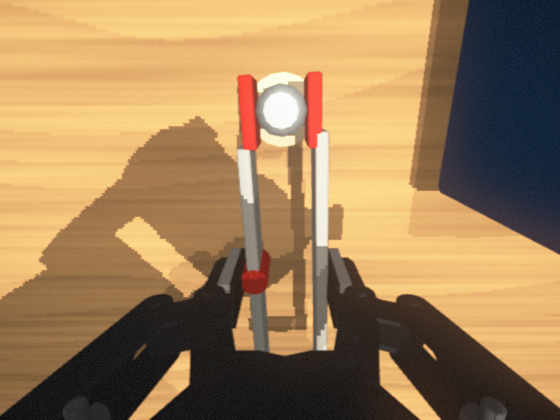

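Call:
servo_tool:
  motion:
    - [[38,0,0,-8,0],[38,0,0,-25,0],[38,0,0,-48,0],[38,0,-30,-65,0],[38,-2,-80,-65,0],[38,-3,-135,-65,0],[38,-4,-190,-65,0],[38,-5,-245,-65,0],[38,-6,-300,-65,0],[38,-6.5,-350,-65,0]]

```text
time_s: 28.35
tcp_pos: [0.4888, -0.0456, 0.1168]
ee_rot: [3.141, -0.001, 0.003]
wrist_force: [-0.3, -0.2, -1.6]
width: 0.0422
```

Call:
servo_tool:
  motion:
    - [[38,0,-26,0,0],[38,0,-26,0,0],[38,0,-26,3,0],[38,0,-26,5,0],[38,0,-26,5,0]]

```text
time_s: 28.98
tcp_pos: [0.4886, -0.0221, 0.1101]
ee_rot: [-3.141, 0.004, 0.001]
wrist_force: [0.1, -0.9, -2.1]
width: 0.0421
```

```bash
python3 - <<'E'
from h import *
s,R=st(); im,d=shot('wrist','w20'); p=P('wrist'); tips(p,im,d,s); cupcheck(p,d,s,(.5667,-.019))
E
```

```text
t 28.975 tcp [ 0.4886 -0.0221  0.1101] rot [-3.141e+00  4.000e-03  1.000e-03] F [ 0.1 -0.9 -2.1] w 0.0421 j [-0.28  0.02  2.05 -0.    1.08  1.3 ]
pad tool x [64.7 92.3] y [ 8.  13.5] z [-17.9 -16.5 -15. ]
pad tool x [63.8 91.1] y [-19.6 -13.8] z [-17.8 -16.5 -15.1]
rim (0.5667, -0.019) 831 [ 0.5668 -0.0181  0.0292]
0.078 1029 [[0.5476, -0.0319, 0.0787], [0.5568, -0.0203, 0.0802], [0.5851, -0.007, 0.0816]]
```

View pics/w20.png

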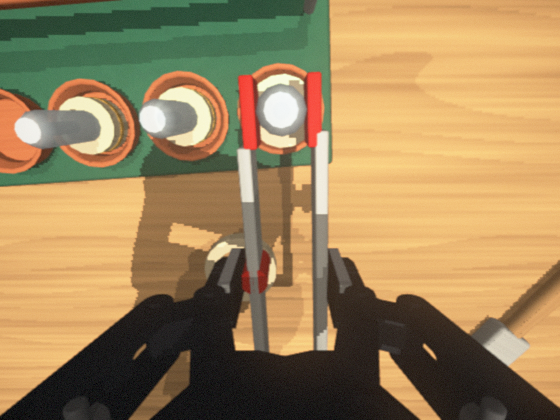

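Base centre y −0.0195 vs cup −0.0185; shift 1 mm and lower.

Call:
servo_tool:
  motion:
    - [[38,0,-1,12,0],[38,0,-1,24,0],[38,0,-1,32,0],[38,0,-1,37,0],[38,0,-1,39,0],[38,0,-1,40.5,0],[38,0,-1,41.5,0],[38,0,-1,42,0],[38,0,-1,42,0]]

```text
time_s: 30.15
tcp_pos: [0.4888, -0.0204, 0.0686]
ee_rot: [3.141, -0.002, 0.001]
wrist_force: [-0.8, -0.8, -1.4]
width: 0.0423
```

```bash
python3 - <<'E'
from h import *
s,R=st(); im,d=shot('wrist','w21'); p=P('wrist'); tips(p,im,d,s); cupcheck(p,d,s,(.5667,-.019))
E
```

```text
t 30.15 tcp [ 0.4888 -0.0204  0.0686] rot [ 3.141e+00 -2.000e-03  1.000e-03] F [-0.8 -0.8 -1.4] w 0.0423 j [-0.27  0.09  2.06 -0.    0.99  1.3 ]
pad tool x [64.7 92.4] y [ 8.2 13.9] z [-18.6 -17.1 -15.6]
pad tool x [63.4 91.1] y [-19.5 -13.6] z [-18.4 -17.1 -15.6]
rim (0.5667, -0.019) 2078 [ 0.5669 -0.0183  0.029 ]
0.038 1019 [[0.548, -0.0301, 0.0382], [0.5587, -0.0186, 0.0394], [0.5856, -0.0054, 0.0408]]
0.078 250 [[0.5529, -0.0293, 0.0782], [0.5702, -0.0155, 0.0811], [0.5794, -0.0064, 0.082]]
0.082 2321 [[0.5521, -0.0359, 0.0823], [0.5665, -0.0195, 0.0852], [0.5805, -0.0012, 0.086]]
0.086 1947 [[0.5535, -0.0347, 0.086], [0.5673, -0.0183, 0.0876], [0.5797, -0.0021, 0.0897]]
```

Call:
servo_tool:
  motion:
    - [[38,0,0,0.7,0],[43,0,0,0.7,0],[45,0,0,0.7,0],[48,0,0,0.7,0],[51,0,0,0.7,0],[52.5,0,0,0.7,0],[52.5,0,0,0.7,0],[52.5,0,0,-20,0],[52.5,0,0,-45,0],[52.5,0,0,-70,0]]

```text
time_s: 31.45
tcp_pos: [0.4885, -0.0203, 0.139]
ee_rot: [-3.141, 0.002, 0.0]
wrist_force: [-0.2, -0.1, -1.2]
width: 0.0526
```

```bash
python3 - <<'E'
from h import *
s,R=st(); im,d=shot('wrist','w22'); p=P('wrist'); tips(p,im,d,s); shot('top','t22');shot('scene','s22')
E
```

```text
t 31.45 tcp [ 0.4885 -0.0203  0.139 ] rot [-3.141e+00  2.000e-03  0.000e+00] F [-0.2 -0.1 -1.2] w 0.0526 j [-0.27 -0.03  2.03  0.    1.14  1.3 ]
pad tool x [67.2 94.7] y [15.8 20.9] z [-24.9 -23.5 -22. ]
pad tool x [65.9 93.4] y [-30.8 -23.1] z [-24.5 -23.1 -15.6]
```

View pics/w22.png

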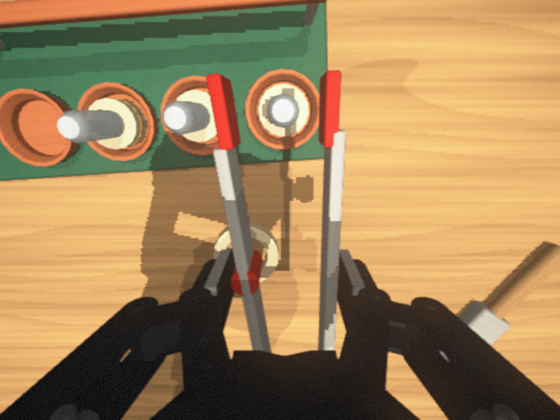

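View pics/s22.png

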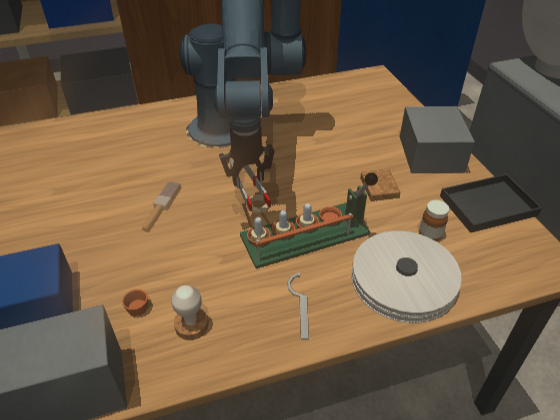

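View pics/t22.png

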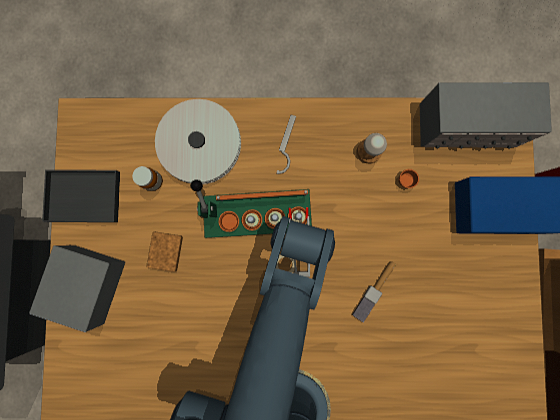

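Call:
servo_tool:
  motion:
    - [[52.5,-15,-10,0,0],[52.5,-45,-40,0,0],[52.5,-50,-95,0,0],[52.5,-50,-150,0,0.02],[52.5,-50,-205,0,0.05],[52.5,-50,-260,0,0.08],[52.5,-45,-315,0,0.11],[52.5,-35,-365,0,0.139],[52.5,-25,-400,0,0.139],[52.5,-25,-414,0,0.139]]

```text
time_s: 32.85
tcp_pos: [0.4635, 0.3947, 0.1364]
ee_rot: [3.133, -0.218, -0.003]
wrist_force: [0.2, -1.0, -2.4]
width: 0.0525
```

Call:
servo_tool:
  motion:
    - [[52.5,0,0,0,0],[52.5,0,0,0,0],[52.5,0,0,0,0]]

```text
time_s: 33.22
tcp_pos: [0.4641, 0.3926, 0.1383]
ee_rot: [3.133, -0.222, -0.0]
wrist_force: [-0.7, -0.8, -1.6]
width: 0.0524
```

```bash
python3 - <<'E'
from h import *
s,R=st(); im,d=shot('wrist','w23'); p=P('wrist'); tips(p,im,d,s); shot('top','t23'); shot('scene','s23')
for n in ('w23','t22','s22'):
    z=np.load(f'pics/{n}.npz');p={k:z[k] for k in('camera_matrix','R','t')};X=cloud(p,z['d']);h=X[...,2]
    m=(h>0.02)&(h<0.03)&(X[...,1]>.3)&(X[...,1]<.46)&(X[...,0]<.54)&(X[...,0]>.38)
    m=cv2.morphologyEx(m.astype(np.uint8),cv2.MORPH_OPEN,np.ones((3,3)))
    k=X[m>0]; print(n,cv2.minAreaRect((k[:,:2]*1000).astype(np.float32)))
E
```

```text
t 33.225 tcp [0.4641 0.3926 0.1383] rot [ 3.133 -0.222 -0.   ] F [-0.7 -0.8 -1.6] w 0.0524 j [ 0.52  0.25  1.74 -0.    1.16  2.23]
pad tool x [64.8 92.2] y [15.3 20.4] z [-20.8 -19.3 -18. ]
pad tool x [63.6 91. ] y [-31.  -23.7] z [-20.6 -19.2 -17.9]
w23 ((461.9897766113281, 395.6512756347656), (73.87571716308594, 109.68925476074219), 82.55233001708984)
t22 ((460.476806640625, 385.5415954589844), (90.41654968261719, 109.62092590332031), 82.22455596923828)
s22 ((461.4781799316406, 387.3647766113281), (89.47406768798828, 117.94933319091797), 81.06507873535156)
```

View pics/w23.png

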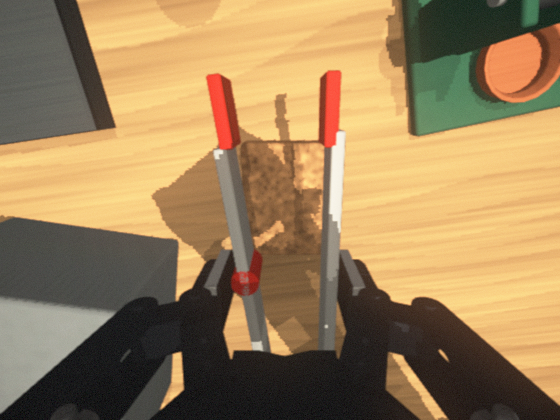

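View pics/s23.png

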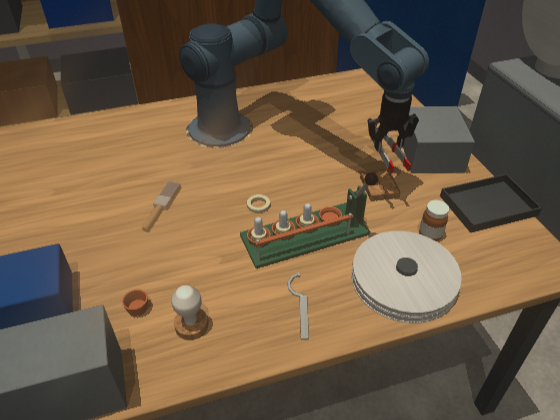

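Call:
servo_tool:
  motion:
    - [[52.5,-1,0,30,0],[52.5,-1,0,60,0],[52.5,-1,0,85,0],[52.5,-1,0,98,0],[52.5,-1,0,104,0],[52.5,-1,0,106,0],[52.5,-1,0,107.5,0],[52.5,-1,0,107.5,0]]

```text
time_s: 34.38
tcp_pos: [0.4635, 0.3941, 0.0315]
ee_rot: [-3.133, 0.22, -0.001]
wrist_force: [0.3, 0.0, -1.3]
width: 0.0526
```

Call:
servo_tool:
  motion:
    - [[52.5,0,0,1,0],[52.5,0,0,1.5,0],[52.5,0,0,1.5,0]]

```text
time_s: 34.75
tcp_pos: [0.4634, 0.394, 0.0298]
ee_rot: [-3.134, 0.22, -0.0]
wrist_force: [-0.9, -0.1, 2.0]
width: 0.0526
```

Call:
servo_tool:
  motion:
    - [[54,0,0,0,0],[55.5,0,0,0,0],[58,0,0,0,0],[64,0,0,0,0],[70,0,0,0,0],[70,0,0,0,0],[70,0,0,-10,0],[70,0,0,-30,0],[70,0,0,-60,0],[70,0,0,-110,0]]

```text
time_s: 36.0
tcp_pos: [0.4624, 0.3934, 0.1404]
ee_rot: [3.133, -0.22, -0.003]
wrist_force: [0.8, 0.0, 0.5]
width: 0.0699
```

```bash
python3 - <<'E'
from h import *
s,R=st(); im,d=shot('wrist','w24'); p=P('wrist'); X=cloud(p,d);h=X[...,2]
m=(h>0.044)&(h<0.054)&(X[...,1]>.35)&(X[...,1]<.43)&(X[...,0]<.57)&(X[...,0]>.36)
q=X[m]
for x in np.arange(.37,.57,.02):
    k=q[abs(q[:,0]-x)<.004]
    if len(k): print(x.round(3),k[:,1].min().round(4),k[:,1].max().round(4),k[:,2].mean().round(4))
E
```

```text
t 36.0 tcp [0.4624 0.3934 0.1404] rot [ 3.133e+00 -2.200e-01 -3.000e-03] F [0.8 0.  0.5] w 0.0699 j [ 0.52  0.24  1.74 -0.    1.17  2.23]
0.39 0.387 0.4244 0.049
0.41 0.384 0.4158 0.0505
0.43 0.3812 0.4159 0.0481
0.45 0.3785 0.4158 0.0503
0.47 0.3758 0.4242 0.0493
0.49 0.373 0.4159 0.0504
0.51 0.3703 0.4161 0.0486
0.53 0.3682 0.4161 0.0498
0.55 0.3678 0.4131 0.0481
```

View pics/w24.png

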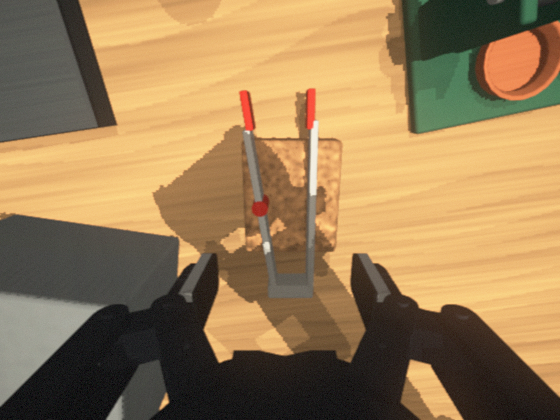

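```bash
python3 - <<'E'
from h import *
s,R=st(); im,d=shot('wrist','w25'); s,R=st(); shot('top','t25'); shot('scene','s25')
for n in('w25','t25'):
  z=np.load(f'pics/{n}.npz');p={k:z[k] for k in('camera_matrix','R','t')};X=cloud(p,z['d']);h=X[...,2]
  m=(h>0.042)&(h<0.056)&(X[...,1]>.33)&(X[...,1]<.45)&(X[...,0]<.57)&(X[...,0]>.36)
  q=X[m]
  for x in np.arange(.37,.57,.03):
    k=q[abs(q[:,0]-x)<.004]
    if len(k): print(x.round(3),k[:,1].min().round(4),k[:,1].max().round(4),k[:,2].mean().round(4))
  m=(h>0.02)&(h<0.03)&(X[...,1]>.3)&(X[...,1]<.46)&(X[...,0]<.54)&(X[...,0]>.38)
  m=cv2.morphologyEx(m.astype(np.uint8),cv2.MORPH_OPEN,np.ones((3,3)))
  k=X[m>0]; print(n,cv2.minAreaRect((k[:,:2]*1000).astype(np.float32)))
im=cv2.imread('pics/s25.png'); cv2.imwrite('pics/s25c.png',cv2.resize(im[120:270,300:440],None,fx=4,fy=4,interpolation=cv2.INTER_CUBIC))
E
```

```text
t 36.05 tcp [0.4668 0.3961 0.1497] rot [-3.127  0.219 -0.016] F [3.7 2.4 5.2] w 0.0699 j [0.52 0.24 1.73 0.   1.17 2.23]
t 36.1 tcp [0.4672 0.3963 0.1481] rot [-3.126  0.219 -0.018] F [0.4 0.5 0.3] w 0.07 j [0.52 0.24 1.73 0.   1.16 2.23]
0.37 0.3797 0.4055 0.0471
0.4 0.3757 0.4182 0.0472
0.43 0.3717 0.4182 0.0472
0.46 0.3675 0.4222 0.0474
0.49 0.3635 0.4185 0.0473
0.52 0.3598 0.4185 0.0472
0.55 0.3583 0.4157 0.0474
w25 ((460.9842224121094, 388.01019287109375), (89.5863265991211, 109.01789855957031), 81.95069885253906)
0.37 0.3764 0.41 0.0491
0.4 0.3734 0.416 0.0499
0.43 0.369 0.415 0.0496
0.46 0.365 0.4131 0.0486
0.49 0.3614 0.4176 0.0481
0.52 0.3578 0.4139 0.0502
0.55 0.3568 0.4139 0.0488
t25 ((460.7730407714844, 383.5940246582031), (86.63770294189453, 109.80847930908203), 80.56915283203125)
```

View pics/s25c.png

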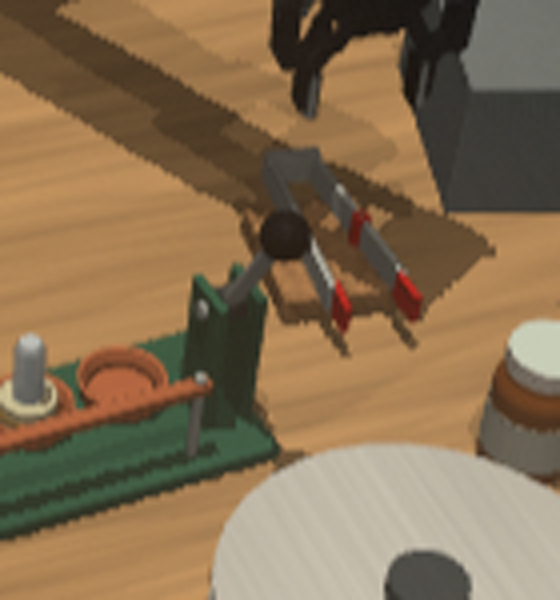

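```bash
python3 - <<'E'
from h import *
for n in('t25','s25'):
  z=np.load(f'pics/{n}.npz');p={k:z[k] for k in('camera_matrix','R','t')};X=cloud(p,z['d']);h=X[...,2]
  V=z['im'].max(2)
  m=(h>.17)&(h<.24)&(X[...,0]>.57)&(X[...,0]<.7)&(X[...,1]>.2)&(X[...,1]<.3)
  q=X[m]
  from scipy.optimize import least_squares
  f=least_squares(lambda a:np.linalg.norm(q-a,axis=1)-.016,[.636,.25,.205],loss='soft_l1',f_scale=.002); print(n,len(q),f.x.round(4))
  m=(X[...,0]>.6)&(X[...,1]>.15)&(X[...,1]<.4)&(X[...,0]<.95); print('max z beyond',np.nanpercentile(h[m&(X[...,0]>.68)],99).round(3))
s,R=st()
E
```

```text
t25 148 [0.635  0.2501 0.2058]
max z beyond 0.055
s25 154 [0.6358 0.2515 0.2063]
max z beyond 0.055
t 36.2 tcp [0.4643 0.3945 0.1423] rot [-3.131  0.22  -0.006] F [ 0.4 -0.5 -0.2] w 0.07 j [ 0.52  0.24  1.73 -0.    1.16  2.23]
```

Call:
servo_tool:
  motion:
    - [[40,0,0,-50,0],[0,0,0,-100,0],[0,0,0,-148,0],[0,30,10,-148,-0.1],[0,80,30,-148,-0.207],[0,130,55,-148,-0.207],[0,180,80,-148,-0.207],[0,225,100,-148,-0.207],[0,244,109,-148,-0.207],[0,244,109,-148,-0.207]]
  squeeze: 30

```text
time_s: 37.45
tcp_pos: [0.6899, 0.2505, 0.2854]
ee_rot: [3.14, 0.102, -0.005]
wrist_force: [0.5, -0.2, -0.0]
width: -0.0
```

Call:
servo_tool:
  motion:
    - [[0,0,0,0,0],[0,0,0,0,0]]

```text
time_s: 37.7
tcp_pos: [0.6886, 0.2528, 0.2875]
ee_rot: [-3.14, -0.107, 0.001]
wrist_force: [0.4, 0.1, 0.7]
width: 0.0003
```

```bash
python3 - <<'E'
from h import *
s,R=st(); print(R.round(3)); shot('scene','s26'); shot('top','t26')
E
```

```text
t 37.7 tcp [0.6886 0.2528 0.2875] rot [-3.14e+00 -1.07e-01  1.00e-03] F [0.4 0.1 0.7] w 0.0003 j [0.2  0.4  1.26 0.   1.48 1.7 ]
[[ 0.998  0.068 -0.   ]
 [ 0.068 -0.998  0.   ]
 [-0.    -0.    -1.   ]]
```

View pics/s26.png

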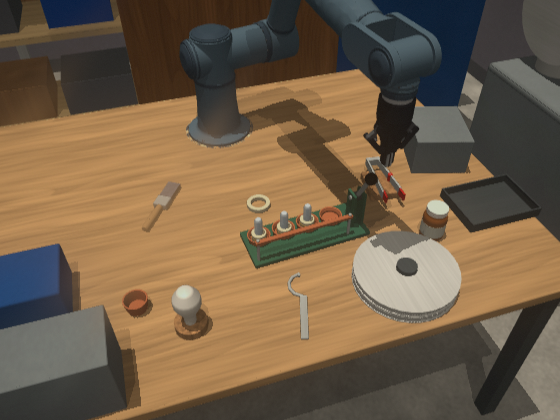

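Call:
servo_tool:
  motion:
    - [[0,0,-1.5,40,0],[0,0,-1.5,75,0],[0,0,-1.5,91,0],[0,0,-1.5,91,0],[0,-15,-1.5,91,0],[0,-28,-1.5,91,0],[0,-42,-1.5,91,0],[0,-56,-1.5,91,0],[0,-70,-1.5,91,0],[0,-84,-1.5,91,0]]

```text
time_s: 39.05
tcp_pos: [0.6055, 0.2478, 0.1977]
ee_rot: [-3.139, -0.105, -0.004]
wrist_force: [1.9, 0.8, 1.8]
width: 0.0003
```

Call:
servo_tool:
  motion:
    - [[0,-13,0,0,0],[0,-25,0,0,0],[0,-35,0,0,0],[0,-44,0,0,0],[0,-50,0,0,0],[0,-50,0,0,0]]

```text
time_s: 39.8
tcp_pos: [0.5551, 0.2444, 0.1964]
ee_rot: [-3.14, -0.105, 0.002]
wrist_force: [-0.5, 0.6, 1.2]
width: -0.0004
```

```bash
python3 - <<'E'
from h import *
s,R=st(); im,d=shot('scene','s27')
im=cv2.imread('pics/s27.png'); cv2.imwrite('pics/s27c.png',cv2.resize(im[120:270,230:420],None,fx=4,fy=4,interpolation=cv2.INTER_CUBIC))
E
```

```text
t 39.8 tcp [0.5551 0.2444 0.1964] rot [-3.14e+00 -1.05e-01  2.00e-03] F [-0.5  0.6  1.2] w -0.0004 j [0.23 0.18 1.7  0.   1.26 1.73]
```

View pics/s27c.png

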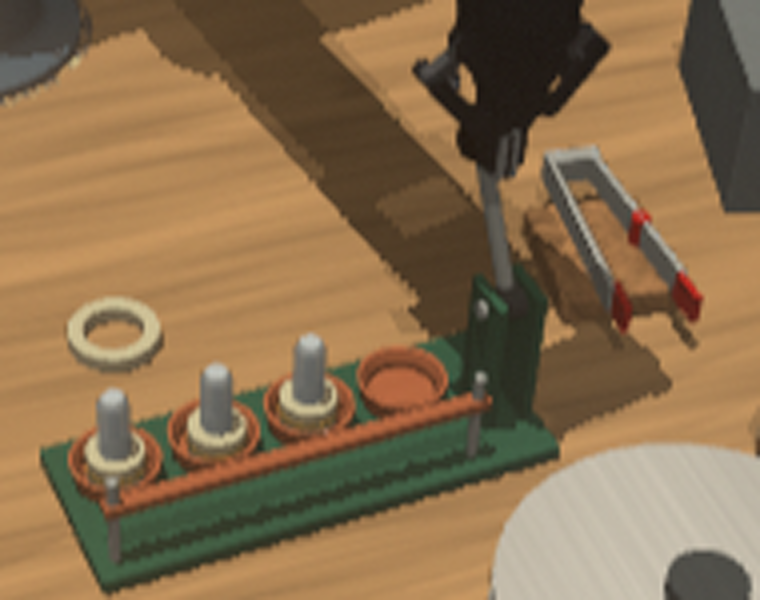

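Lever is being pulled; keep pulling to the stop.

Call:
servo_tool:
  motion:
    - [[0,-4,0,0,0],[0,-8,0,0,0],[0,-8,0,0,0]]

```text
time_s: 40.22
tcp_pos: [0.5493, 0.2438, 0.1967]
ee_rot: [-3.139, -0.104, -0.008]
wrist_force: [8.6, 0.8, -4.6]
width: -0.0001
```

Call:
servo_tool:
  motion:
    - [[0,-3,0,0,0],[0,-5,0,0,0],[0,-5,0,0,0]]

```text
time_s: 40.6
tcp_pos: [0.5488, 0.2437, 0.1971]
ee_rot: [-3.137, -0.103, -0.028]
wrist_force: [26.1, 4.0, -14.8]
width: -0.0001
```

Call:
servo_tool:
  motion:
    - [[0,10,0,0,0],[0,30,0,0,0],[0,40,0,-30,0],[0,40,0,-80,0],[0,40,0,-110,0],[0,40,0,-110,0]]

```text
time_s: 41.35
tcp_pos: [0.5836, 0.2466, 0.3099]
ee_rot: [-3.139, -0.105, -0.008]
wrist_force: [0.9, 0.1, -0.5]
width: 0.0
```

Call:
servo_tool:
  motion:
    - [[0,-50,0,-20,0],[0,-110,0,-20,0],[0,-170,0,-20,0],[0,-200,0,-20,0],[0,-200,0,-20,0],[0,-200,0,-20,0]]

```text
time_s: 42.1
tcp_pos: [0.3832, 0.2328, 0.3255]
ee_rot: [3.139, 0.105, -0.002]
wrist_force: [0.1, 0.0, -0.1]
width: -0.0003
```

```bash
python3 - <<'E'
from h import *
s,R=st(); shot('scene','s28'); shot('top','t28')
from scipy.optimize import least_squares
for n in('t28','s28'):
  z=np.load(f'pics/{n}.npz');p={k:z[k] for k in('camera_matrix','R','t')};X=cloud(p,z['d']);h=X[...,2]
  m=(h>.185)&(h<.225)&(X[...,0]>.49)&(X[...,0]<.58)&(X[...,1]>.22)&(X[...,1]<.27)
  q=X[m]
  if len(q)>20:
    f=least_squares(lambda a:np.linalg.norm(q-a,axis=1)-.016,[.525,.244,.2],loss='soft_l1',f_scale=.002); print(n,len(q),f.x.round(4),'angle',(.5+np.arctan2(.583-f.x[0],f.x[2]-.11)).round(3))
im=cv2.imread('pics/s28.png'); cv2.imwrite('pics/s28c.png',cv2.resize(im[120:270,230:420],None,fx=4,fy=4,interpolation=cv2.INTER_CUBIC))
E
```

```text
t 42.1 tcp [0.3832 0.2328 0.3255] rot [ 3.139e+00  1.050e-01 -2.000e-03] F [ 0.1  0.  -0.1] w -0.0003 j [ 0.29 -0.32  1.93 -0.    1.53  1.8 ]
t28 120 [0.5223 0.243  0.2014] angle 1.087
s28 136 [0.5223 0.2439 0.2007] angle 1.09
```

View pics/s28c.png

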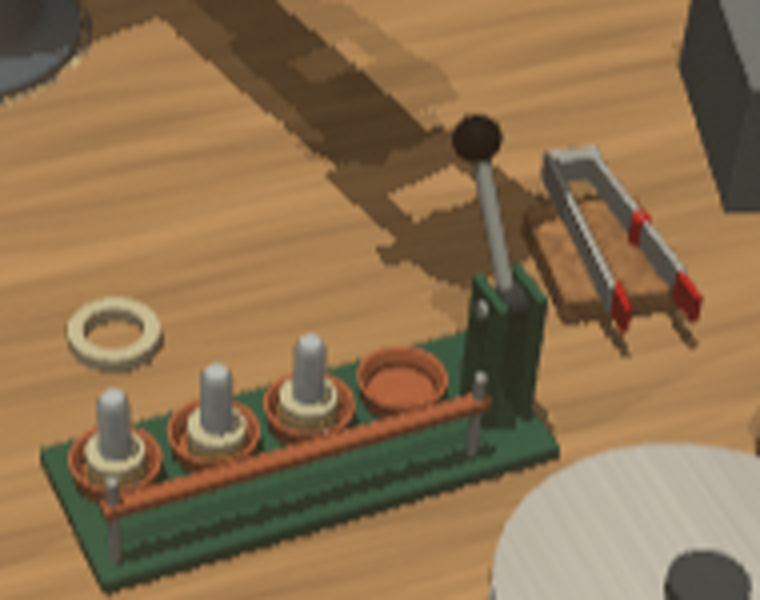

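View pics/t28.png

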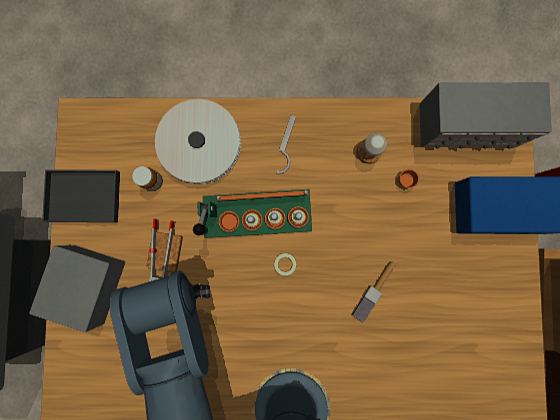

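```bash
python3 -c "
from h import *
st(); print(env.close_job())"
```

```text
t 42.2 tcp [0.3837 0.2327 0.3257] rot [ 3.139e+00  1.040e-01 -2.000e-03] F [ 0.4 -0.7  0.3] w 0.0004 j [ 0.29 -0.32  1.93 -0.    1.53  1.8 ]
the job is handed in; nothing more can be done
None
```

The job is done and handed in at 42 s, in the order you asked.

- **Lever, first push:** I pushed it back to its stop, with about 14 N at the tool when it stopped moving.
- **Lamps:** there were three on the bench, and no fourth showed in any view. I carried each with the tongs and lowered it until it touched the cup floor, into cups 2, 1 and 0. All three stand upright, with their bases within about 1–2 mm of the cup centres.
- **Tongs:** they lie flat on the rest, within a few mm of its centre and about 0.01 rad off its long axis.
- **Lever, final pull:** I pulled it to its near stop, reaching 26 N. Two camera views put its angle at 1.087 and 1.090 rad, against a nominal stop at 1.1. I take the gap to be measurement error.

One check disagreed. The first picture after I let go of the tongs put them about 9 mm off, because the arm was still settling. A picture taken once the arm had nearly settled, and the top view, both showed them in place.

The gripper and arm never touched a lamp, and the other objects look unmoved in the last pictures.

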